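# UV exposure run: load the dishes, swing the lamp over, dial the timer, start

### The job

Run a 240 second UV exposure: stand every open culture dish that is out on the bench flat on the floor of the exposure bed (side by side, inside its rim), swing the lamp hood squarely over the bed, and roll the controller's three black thumbwheels to 2-4-0. When all of that is in order press the green start button fully in and let it go, and leave everything so. Do not turn the orange trim wheel beside them, and do not push the other things on the bench about.

Things in the scene. Friction and masses are not known exactly. Their poses are not given: they have to be found in the camera images.
- controller: white lamp controller box 130 (x) x 180 (y) x 60 mm high, fixed, turned in yaw, origin under its centre, front (-x) to the robot. Thumbwheels stand up through its top in a row at x = +18 mm: from the robot's left black hundreds y = +66, tens +30, units -6, orange trim -42 mm. Wheels: diameter 50, width 14 mm, axle along y, crown 72 mm above the bench (12 above the box). Red ticks: index
- hundreds (a joint): angle of the hundreds wheel (leftmost), rad; endless, any value. One digit per 0.628 rad; digit shown at the index ticks = value / 0.628 modulo 10. Grows when the wheel's top rolls away from the robot (to the controller's +x). Clicks home on whole digits; about 2 N at the rubbery rim rolls it over a click
- tens (a joint): angle of the tens wheel (second), rad; endless, any value. One digit per 0.628 rad; digit shown at the index ticks = value / 0.628 modulo 10. Grows when the wheel's top rolls away from the robot (to the controller's +x). Clicks home on whole digits; about 2 N at the rubbery rim rolls it over a click
- units (a joint): angle of the units wheel (third; 36 mm from its neighbours on both sides), rad; endless, any value. One digit per 0.628 rad; digit shown at the index ticks = value / 0.628 modulo 10. Grows when the wheel's top rolls away from the robot (to the controller's +x). Clicks home on whole digits; about 2 N at the rubbery rim rolls it over a click
- hundreds_mark (a point): point on the rim of the hundreds wheel in the middle of its numeral 2; turns with the wheel and stands at the crown (controller x = +18, z = 72 mm) when the wheel shows 2
- tens_mark (a point): point on the rim of the tens wheel in the middle of its numeral 4
- units_mark (a point): point on the rim of the units wheel in the middle of its numeral 0
- trim_mark (a point): a point on the rim of the orange trim wheel (the lamp calibration; smooth, held by light friction, no clicks), 25 mm from its axle; it moves when that wheel turns
- start (a joint): travel of the green start button, 0 out to 0.005 m fully in (it springs back; 5 N presses it fully); counts as pressed from 0.004
- start_top (a point): centre of the top of the green start button (22 mm across, 17 mm above the box top, pressed straight down), at the front right of the controller's top
- bed_centre (a point): floor centre of the UV stand's bed, 12 mm above the bench; fixed, turned in yaw, x leads away from the robot to the column. Aluminium bed with white floor, 170 (x) x 220 (y) mm outside, rim 6 mm wide and 6 mm high (inside 158 x 208). At x = +180 mm a steel column with the arm's hub, 40 mm thick, 195 mm high: the lamp's upright swing axis
- lamp (a joint): swing of the lamp arm about the column, rad: 0 = hood straight over the bed, positive = swung away to the robot's right (counterclockwise from above); range -0.9 to 1.9. Held by friction, stays where left; about 2 N at the handle moves it. Starts partly over the bed; at 1.4 to 1.55 it is clear of it
- lamp_centre (a point): centre of the underside of the lamp hood, 180 mm from the swing axis, 130 mm above the bench. The hood is a white box 170 (along the arm) x 130 x 40 mm with violet tubes below; its top is 170 mm above the bench
- lamp_grip (a point): middle of the lamp's handle: a black upright round pin 18 mm thick, 40 mm high, with a blue top, on top of the hood 200 mm from the swing axis; the point is 193 mm above the bench, 23 mm above the hood's top
- dish0: an open clear culture dish with amber agar, round, 60 mm across, 15 mm high, 25 g; origin at the centre of its underside. Absent in some starts
- dish1: an open clear culture dish with pink agar, round, 60 mm across, 15 mm high, 25 g; origin at the centre of its underside. Absent in some starts
- dish2: an open clear culture dish with green agar, round, 60 mm across, 15 mm high, 25 g; origin at the centre of its underside. Absent in some starts
- dish3: an open clear culture dish with cream agar, round, 60 mm across, 15 mm high, 25 g; origin at the centre of its underside. Absent in some starts
- lids: a stack of three clear dish lids, 62 mm across, 21 mm high; a bystander, origin at the centre of its underside
- marker: a white marker pen with a blue cap, 140 mm long, 13 mm thick, lying; a bystander, origin at the centre of its underside
- forceps: steel forceps, 120 mm long, lying; a bystander, origin at the centre of its underside
- tip_box: a blue pipette tip box 85 x 120 x 61 mm; a bystander, origin at the centre of its underside
- wash_bottle: a white wash bottle with red cap, 60 mm across, 165 mm high with its spout; a bystander, origin at the centre of its underside
Mind the look-alikes: they are no part of the job. What is shaped like the dish0 but blue is not meant.

How it is judged:
By the outcome, as a careful person would: the job done as asked, in the order asked, and still so for the second after the job is handed in, with the robot touching nothing.
Of dish0, dish1, dish2, dish3 only 2 to 4 are there at a start; the rules pass over those that are not, and their reading is None.
At some moment in a run one of dish0, dish1, dish2, dish3 may be knocked a few centimetres aside while the robot is not near it.
Once in a run the grip may slacken for a moment while it holds something.
It also fails if it takes over 210 s, if anything falls off the work surface, if the arm or the gripper's body presses on something with over 40 N, if the wrist force passes 120 N, or if a joint passes its speed limit or range.

### The arm

A 6-joint arm with a two-finger parallel gripper is mounted at the origin on the work surface. World frame = base frame: x ahead of the robot, y to its left, z up, the work surface at z = 0. Lengths are in m, angles in rad, forces in N, time in s.
With the tool pointing down it reaches from about 0.3 to 0.875 m from the base axis. Payload 6.4 kg.
Tool frame: the origin (TCP) lies midway between the tips of the shut fingers; the grasp point (between the pads) lies 19 mm behind it; x points along the fingers, y is the direction in which the jaws open and shut, and the axes are right-handed (so a half turn about x gives the same grasp; the last joint's range is limited). The gripper opens to 88 mm and grips with 3 to 60 N. Pads are 18 mm wide; open, the fingers measure 123 mm over their backs; the gripper's body (75 mm by 187 mm) begins 45 mm behind the grasp point.
Start: joints at [1.061, 0.181, 1.607, -0, 1.354, -0.206], TCP at [0.172, 0.549, 0.239] pointing down, gripper open.
Joint ranges: [-2.99, 2.99], [-0.89, 2.07], [0.3, 2.58], [-1.14, 4.28], [0, 2.63], [-3.12, 3.12]. Speed limits (rad/s): [2.57, 2.57, 3.01, 3.14, 3.14, 3.14].

### API

Orientations are given as [roll, pitch, yaw] about the fixed x, y, z axes, in that order (R = Rz(yaw) Ry(pitch) Rx(roll)).
In Python, from workcell import * gives the robot as it stands.
- The arm moves only by the shell command python3 -m creep 'ROWS' [FORCE]. ROWS is JSON, a list of rows, each an object with "hand": the closure in counts, from 0 (fully open) to 255 (shut); "xyz": the shift along the world's x, y, z in m, a list of three; "turn": the turn, a rotation vector about the world's x, y, z in rad, a list of three. In form: [{"hand": hand, "xyz": [tx, ty, tz], "turn": [rx, ry, rz]}, ...]. A call has 1 to 10 rows; each row shifts and turns the commanded pose from where the row before left it; what a row does not reach is not made up. A row lasts 1/12 s, in which the tool goes at most 41.7 mm and 7.16 degrees, less where a joint would pass 70% of its speed; a pose out of reach is approached as far as the arm can. A call is refused whole if a number of a shift passes 0.0417 or a number of a turn 0.125, either way. A call with a gripper value outside its range is refused whole. The fingers move at their own pace and stop on an object; FORCE is the grip in N (left out, the last holds). Time passes only in rows, so rows that do not move let the fingers close. It gives the time, the measured TCP pose, the force and the opening at its end, in the units of the state.
- get_obs(): the state, without advancing time (a new reading comes with each control period).
- camera(name): name is "side" or "top"; returns the picture (420x560x3 uint8, blue, green, red); there is no depth.
- get_calibration(name): a dict with "vertical_fov" (degrees; the focal length in pixels is half the picture's height over the tangent of half this angle, whatever the lens; pixels are square), "cx", "cy" (the principal point, pixels), "rvec" (rotation vector, rad) and "tvec" (3), from world to camera coordinates, as OpenCV has them. Camera axes: x right, y down, z forward; pixel columns grow to the right and rows downward; lengths in m; the calibration is good to about 2 mm. A picture is of the moment at which its call begins. get_calibration takes no time and is no camera call.
- sign_off(): hands the job in, once; it reports no verdict.
Trained networks look in the newest picture that a camera, given by its name, has taken for a name from the list of things; names that differ only in an ending like _2 or _b are one class to them, and where a whole thing is asked for, a point or a joint stands for the part that bears it (a point fixed in the world has none). Each returns a list of dicts, best first, with "conf" (0 to 1); they miss things now and then, are a little off and sometimes report something else, mostly with a low value. They report only what shows in the picture. A call takes as long as a camera call. They do not tell look-alikes from the thing itself.
- boxes_of(camera, label): "centre" ([x, y, z] in m, in the coordinates of the camera as it stood for that picture, good to about 4 mm: the middle of the surface that is visible of it).
- pinpoint(camera, label): "centre" ([x, y, z] in m, in the coordinates of the camera as it stood for that picture, good to about 4 mm: a listed point, or the origin of a listed thing).
The state is a dict: "time_s": time; "q": joint angles; "joint_velocities": joint speeds; "joint_torque": joint torques, N m; "position": TCP position; "ee_rot": TCP orientation; "ft_force": force on the tool from outside, world axes, zero at the start; "moment": the same for the moment, N m; "gripper_width": finger opening in m.
Only numpy, scipy, OpenCV 4.12 (cv2) and the standard library are available. Lean on these libraries where they do the work, as an engineer would, in place of code of your own. Each camera call takes 0.05 s, during which the arm holds its last target.

## Working session

There is one attempt and no reset: what is moved stays moved. The work goes in short steps, Python scripts to look and compute and a shell command to move; the robot and the scene stay as the last step left them, time stands still between calls to the robot, and variables do not carry over. Pictures are saved under pics/ and viewed, and the job is handed in when it is done.

```bash
mkdir -p pics; cat > h.py <<'E'
from workcell import *
import numpy as np, cv2
def w(cam,p):
    c=get_calibration(cam);R=cv2.Rodrigues(np.array(c["rvec"],float))[0]
    return R.T@(np.array(p)-np.array(c["tvec"]).ravel())
def shot(cam,name):
    im=camera(cam);cv2.imwrite(f"pics/{name}.png",im);return im
def find(cam,l,f=None):
    f=f or pinpoint
    return [(np.round(w(cam,d["centre"]),4).tolist(),round(d["conf"],2)) for d in f(cam,l)]
def proj(cam,P):
    c=get_calibration(cam);im_f=210/np.tan(np.radians(c["vertical_fov"])/2)
    R=cv2.Rodrigues(np.array(c["rvec"],float))[0];q=R@np.array(P)+np.array(c["tvec"]).ravel()
    return [im_f*q[0]/q[2]+c["cx"],im_f*q[1]/q[2]+c["cy"]]
def pix2w(cam,u,v,z):
    c=get_calibration(cam);f=210/np.tan(np.radians(c["vertical_fov"])/2)
    R=cv2.Rodrigues(np.array(c["rvec"],float))[0];o=-R.T@np.array(c["tvec"]).ravel()
    d=R.T@np.array([(u-c["cx"])/f,(v-c["cy"])/f,1]);return o+d*(z-o[2])/d[2]
E
python3 - <<'E'
from h import *
o=get_obs();print({k:np.round(v,3).tolist() for k,v in o.items()})
for c in("top","side"):
    print(c,get_calibration(c));shot(c,c+"0")
    for l in ["controller","bed_centre","lamp_centre","lamp_grip","start_top","hundreds_mark","tens_mark","units_mark","trim_mark","dish0","dish1","dish2","dish3","lids","marker","forceps","tip_box","wash_bottle"]:
        print(c,l,find(c,l)[:3])
E
```

```text
{'time_s': 0.0, 'q': [1.061, 0.182, 1.608, 0.0, 1.354, -0.206], 'joint_velocities': [0.001, -0.0, -0.001, -0.001, -0.001, 0.0], 'joint_torque': [0.002, -43.387, -34.185, 0.07, 0.039, -0.0], 'position': [0.172, 0.548, 0.238], 'ee_rot': [-1.788, 1.569, -2.092], 'ft_force': [0.066, 0.446, 0.271], 'moment': [-0.075, 0.025, 0.019], 'gripper_width': 0.088}
top {'vertical_fov': 53.600418364896974, 'cx': 276.56651326657635, 'cy': 216.94745681089864, 'rvec': array([ 2.17919809, -2.18141999,  0.07841871]), 'tvec': array([0.07853079, 0.54373389, 0.99248498])}
top controller [([0.4718, 0.3367, 0.0006], 0.56)]
top bed_centre [([0.4398, -0.1719, 0.0115], 0.57)]
top lamp_centre [([0.6521, 0.4536, 0.0015], 0.21)]
top lamp_grip [([0.3753, -0.3127, 0.1924], 0.77)]
top start_top [([0.5059, 0.2748, 0.0801], 0.47)]
top hundreds_mark [([0.5161, 0.3448, 0.0702], 0.7), ([0.4325, 0.4035, 0.0546], 0.61)]
top tens_mark []
top units_mark [([0.4904, 0.3761, 0.0562], 0.5)]
top trim_mark [([0.5145, 0.3459, 0.0694], 0.39)]
top dish0 [([0.2725, 0.2283, -0.0022], 0.86), ([0.3254, 0.1446, 0.0022], 0.85), ([0.4412, 0.0
[... 1488 characters left out ...]
 ([0.4395, 0.1603, 0.0016], 0.72)]
side dish2 [([0.293, 0.3782, 0.0045], 0.81), ([0.3254, 0.1441, 0.0019], 0.78), ([0.4395, 0.1603, 0.0016], 0.72)]
side dish3 [([0.293, 0.3782, 0.0045], 0.81), ([0.3254, 0.1441, 0.0019], 0.78), ([0.4395, 0.1603, 0.0016], 0.72)]
side lids [([0.7764, 0.0368, 0.0009], 0.71), ([0.508, 0.272, 0.0829], 0.17)]
side marker [([0.4303, 0.4025, 0.0553], 0.56), ([0.7043, 0.1337, -0.0017], 0.54), ([0.3775, -0.3153, 0.192], 0.45)]
side forceps [([0.6787, -0.0405, 0.0031], 0.66), ([0.6079, 0.057, 0.0012], 0.34)]
side tip_box [([0.7331, 0.3079, -0.0], 0.58), ([0.6523, 0.4515, 0.0052], 0.52)]
side wash_bottle [([0.652, 0.4483, 0.0048], 0.57), ([0.4421, -0.176, 0.0153], 0.32)]
```

View pics/top0.png

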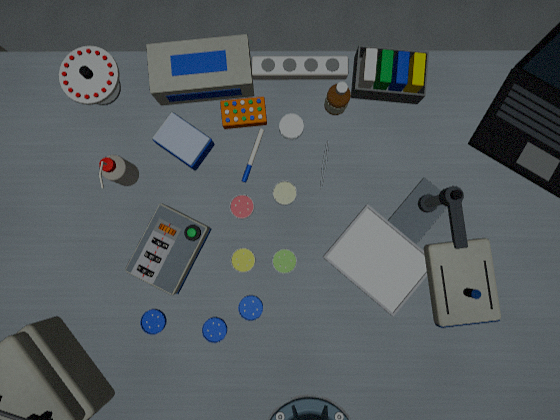

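View pics/side0.png

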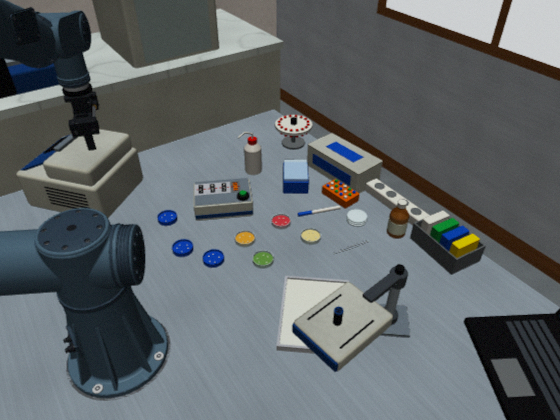

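```bash
python3 - <<'E'
from h import *
camera("top");print(find("top","dish0"));camera("side");print(find("side","dish0"))
E
```

```text
[([0.4384, 0.165, -0.0011], 0.81), ([0.602, 0.062, -0.0016], 0.81), ([0.441, 0.0604, 0.0014], 0.77), ([0.2891, 0.3803, 0.0006], 0.73), ([0.5694, 0.1637, -0.0022], 0.71), ([0.3248, 0.1465, 0.0012], 0.57)]
[([0.2718, 0.2307, 0.0027], 0.75), ([0.6788, -0.0463, 0.0026], 0.69), ([0.4397, 0.0585, 0.0016], 0.65), ([0.6061, 0.0551, 0.0007], 0.63), ([0.3274, 0.1402, 0.001], 0.63), ([0.5719, 0.1676, 0.0009], 0.5), ([0.2938, 0.3772, 0.0026], 0.5)]
```

The top view shows four real dishes: pink (242,206), amber (243,260), cream (285,193) and green (285,261). The three blue ones are decoys. The hood is at (463,282) and overlaps the bed's right corner. Next I'll zoom in on the wheels.

```bash
python3 - <<'E'
from h import *
a=cv2.imread("pics/top0.png");b=cv2.imread("pics/side0.png")
cv2.imwrite("pics/wz.png",np.hstack([cv2.resize(a[200:300,120:215],None,fx=4,fy=4,interpolation=cv2.INTER_CUBIC),cv2.resize(b[170:225,185:265],None,fx=5,fy=5,interpolation=cv2.INTER_CUBIC)[:400][:275] if 0 else cv2.resize(b[170:225,185:265],(400,400*55//80),interpolation=cv2.INTER_CUBIC)]) if 0 else cv2.resize(a[200:300,120:215],None,fx=6,fy=6,interpolation=cv2.INTER_CUBIC))
cv2.imwrite("pics/wz2.png",cv2.resize(b[172:222,188:260],None,fx=10,fy=10,interpolation=cv2.INTER_CUBIC))
# geometry: lamp/bed
for p in [(.578,-.291,.195)]:print(proj("top",p),proj("side",p))
from scipy.spatial.transform import Rotation as Ro
R=Ro.from_euler("xyz",get_obs()["ee_rot"]).as_matrix();print(R.round(3))
E
```

```text
[np.float64(458.5834132365396), np.float64(193.31231465591821)] [np.float64(399.9942407960108), np.float64(266.5858560480125)]
[[-0.     0.299  0.954]
 [-0.     0.954 -0.299]
 [-1.    -0.    -0.   ]]
```

View pics/wz.png

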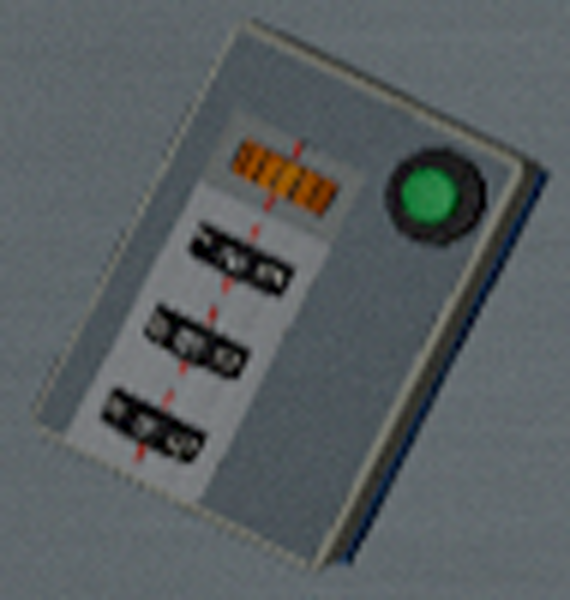

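View pics/wz2.png

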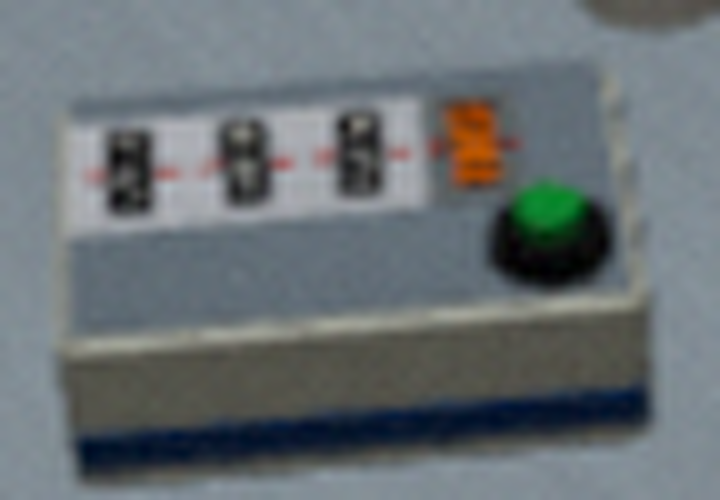

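```bash
cat >> h.py <<'E'
def rect(cam,im,C,yaw,x0,x1,y0,y1,z,s=10000):
    """image with up=+x ctrl, left=+y; s px per m"""
    W=int((y1-y0)*s);H=int((x1-x0)*s)
    c,sn=np.cos(yaw),np.sin(yaw)
    f=lambda x,y:[C[0]+c*x-sn*y,C[1]+sn*x+c*y,z]
    src=np.float32([proj(cam,f(x1,y1)),proj(cam,f(x1,y0)),proj(cam,f(x0,y0)),proj(cam,f(x0,y1))])
    M=cv2.getPerspectiveTransform(src,np.float32([[0,0],[W,0],[W,H],[0,H]]))
    return cv2.warpPerspective(im,M,(W,H),flags=cv2.INTER_CUBIC)
E
python3 - <<'E'
from h import *
P=np.array([pix2w("top",120+u/6,200+v/6,.06) for u,v in [(245,22),(525,162),(40,425),(318,568)]])
print(P.round(4),P.mean(0)) # back-right, front-right, back-left, front-left
y=(P[2]+P[3]-P[0]-P[1]);yaw=np.arctan2(-y[0],y[1]);x=P[0]+P[2]-P[1]-P[3];print(yaw,np.arctan2(x[1],x[0]),np.hypot(*y[:2])/2,np.hypot(*x[:2])/2)
# bed corners outside, top z=.018
B=np.array([pix2w("top",u,v,.018) for u,v in [(370,206),(324,256),(393,314)]]);print(B.round(4))
cy=B[1]-B[2];cx=B[0]-B[1];print("bed yaw",np.arctan2(-cy[0],cy[1]),np.arctan2(cx[1],cx[0]),np.linalg.norm(cy),np.linalg.norm(cx),(B[0]+B[2])/2)
im={}
for cam in("top","side"):
    im[cam]=np.mean([camera(cam).astype(float) for _ in range(8)],0).astype(np.uint8)
    cv2.imwrite(f"pics/avg_{cam}.png",im[cam])
C=P.mean(0)[:2]
cv2.imwrite("pics/r1.png",np.vstack([rect(c,im[c],C,yaw,-.012,.048,-.06,.085,.070,5000) for c in im]))
a=im["top"];cv2.imwrite("pics/bedz.png",cv2.resize(a[170:330,310:510],None,fx=3.7,fy=3.7,interpolation=cv2.INTER_CUBIC))
E
```

```text
[[0.5725 0.35   0.06  ]
 [0.5174 0.2395 0.06  ]
 [0.4156 0.4263 0.06  ]
 [0.3608 0.3175 0.06  ]] [0.46658509 0.33334029 0.06      ]
1.11332235213378 1.1063489918560028 0.1746905620059701 0.12265057802840729
[[ 0.5706 -0.1507  0.018 ]
 [ 0.4489 -0.037   0.018 ]
 [ 0.3102 -0.2011  0.018 ]]
bed yaw -0.7015610993396071 -0.751106281799736 0.2148671091374396 0.16658197409543563 [ 0.44041822 -0.17591653  0.018     ]
```

View pics/r1.png

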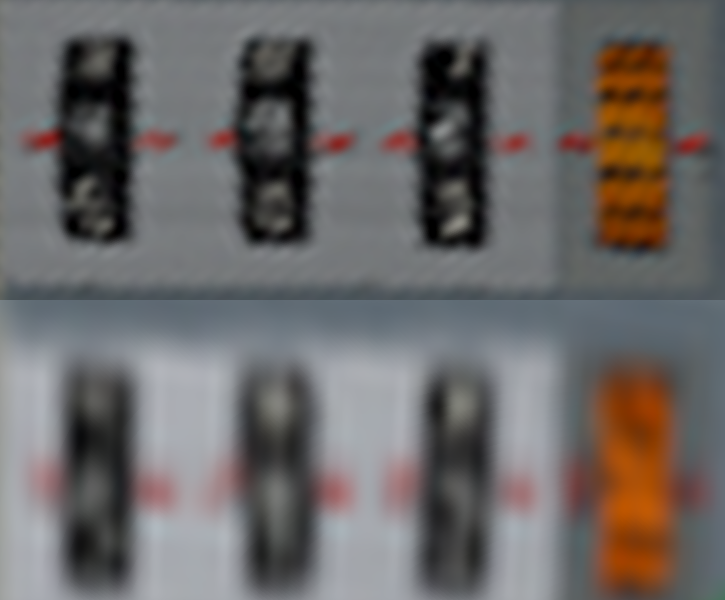

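View pics/bedz.png

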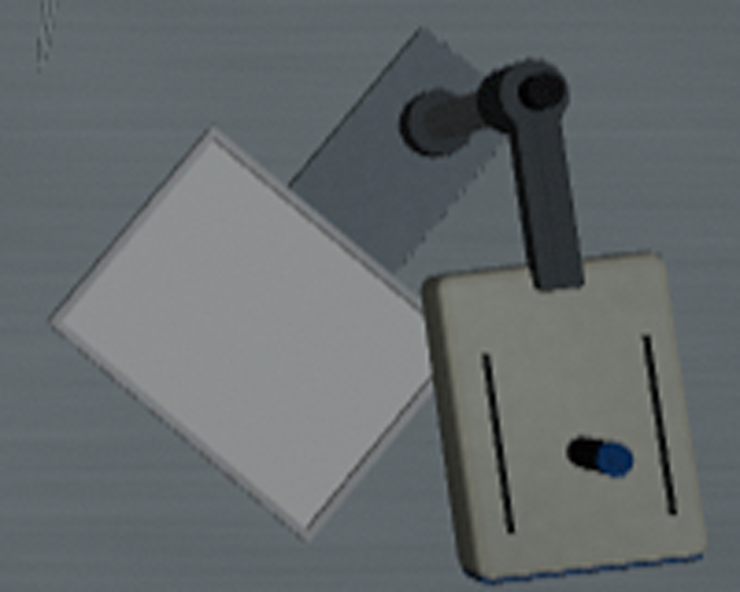

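```bash
python3 - <<'E'
from h import *
from scipy.optimize import least_squares
hub=(310+542/3.7,170+90/3.7)
cor=[((.085,.11),(310+212/3.7,170+126/3.7)),((-.085,.11),(310+48/3.7,170+320/3.7)),((-.085,-.11),(310+307/3.7,170+541/3.7))]
def r(p,full=False):
    c,s=np.cos(p[2]),np.sin(p[2]);e=[]
    for (x,y),uv in cor: e+=list(np.array(proj("top",[p[0]+c*x-s*y,p[1]+s*x+c*y,.018]))-uv)
    e+=list(np.array(proj("top",[p[0]+c*.18,p[1]+s*.18,.197]))-hub)
    return e
s=least_squares(r,[.44,-.175,-.7]);p=s.x;print("bed",p,np.round(s.fun,1))
print("col",p[0]+.18*np.cos(p[2]),p[1]+.18*np.sin(p[2]))
print("hub",pix2w("top",*hub,.197))
for cam in("top","side","top","side"):
    camera(cam)
    for l in("lamp_grip","bed_centre","start_top","hundreds_mark","tens_mark","units_mark"):print(cam,l,find(cam,l)[:2])
E
python3 -m creep '[{"hand":0,"xyz":[0.02,-0.03,0.003],"turn":[0,0,0.08]},{"hand":0,"xyz":[0.02,-0.03,0.003],"turn":[0,0,0.08]},{"hand":0,"xyz":[0.02,-0.03,0.003],"turn":[0,0,0.08]},{"hand":0,"xyz":[0.02,-0.03,0.003],"turn":[0,0,0.08]},{"hand":0,"xyz":[0.02,-0.03,0.003],"turn":[0,0,0.08]},{"hand":0,"xyz":[0.02,-0.03,0.003],"turn":[0,0,0.08]},{"hand":0,"xyz":[0.02,-0.03,0.003],"turn":[0,0,0]},{"hand":0,"xyz":[0.02,-0.03,0.003],"turn":[0,0,0]},{"hand":0,"xyz":[0.02,-0.03,0.003],"turn":[0,0,0]},{"hand":0,"xyz":[0.02,-0.03,0.003],"turn":[0,0,0]}]' 20
```

```text
bed [ 0.43992805 -0.17168001 -0.70441448] [-0.5 -0.2 -0.7  0.5 -0.2  0.4  1.2 -0.7]
col 0.5770864071246501 -0.2882458061608073
hub [ 0.57568293 -0.28583602  0.197     ]
top lamp_grip [([0.3753, -0.3126, 0.1933], 0.55), ([0.7046, 0.1368, 0.0006], 0.16)]
top bed_centre [([0.4377, -0.1753, 0.0115], 0.77)]
top start_top [([0.5052, 0.2769, 0.0817], 0.44)]
top hundreds_mark [([0.431, 0.4029, 0.0556], 0.69)]
top tens_mark [([0.5757, 0.1616, 0.0009], 0.17)]
top units_mark [([0.4896, 0.3786, 0.0563], 0.63)]
side lamp_grip [([0.3809, -0.3125, 0.1944], 0.81), ([0.4676, 0.3383, -0.0017], 0.49)]
side bed_centre [([0.4418, -0.177, 0.0141], 0.77)]
side start_top [([0.5059, 0.2695, 0.0833], 0.54), ([0.4719, 0.3384, -0.0018], 0.38)]
side hundreds_mark [([0.43, 0.4019, 0.0538], 0.54)]
side tens_mark [([0.4511, 0.3653, 0.0223], 0.48)]
side units_mark [([0.4937, 0.3688, 0.0545], 0.44)]
top lamp_grip [([0.3754, -0.3116, 0.1908], 0.92), ([0.4333, 0.4044, 0.0554], 0.47)]
top bed_centre [([0.4399, -0.1722, 0.0113], 0.91)]
top start_top [([0.4923, 0.3732, 0.0546], 0.71), ([0.6779, -0.0409, -0.0027], 0.56)]
top hundreds_mark [([0.4297, 0.4008, 0.057], 0.61), ([0.4719, 0.3392, 0.0024], 0.61)]
top tens_mark [([0.4396, 0.1619, -0.0023], 0.71), ([0.573, 0.1637, -0.0016], 0.36)]
top units_mark [([0.71, 0.1348, 0.0036], 0.68), ([0.4936, 0.3755, 0.0566], 0.56)]
side lamp_grip [([0.3831, -0.3128, 0.1937], 0.71)]
side bed_centre [([0.4431, -0.175, 0.0127], 0.6)]
side start_top [([0.4498, 0.3642, 0.022], 0.69), ([0.5071, 0.2722, 0.0827], 0.47)]
side hundreds_mark [([0.4285, 0.4002, 0.0531], 0.55)]
side tens_mark []
side units_mark [([0.4933, 0.3715, 0.0554], 0.62)]
time_s: 5.13
position: [0.3726, 0.2472, 0.2692]
ee_rot: [0.189, 1.57, 0.365]
ft_force: [0.7, -0.4, -0.1]
gripper_width: 0.088
```

```bash
python3 -m creep '[{"hand":0,"xyz":[0.01,-0.03,0],"turn":[0,0,0]},{"hand":0,"xyz":[0.01,-0.03,0],"turn":[0,0,0]},{"hand":0,"xyz":[0.01,-0.03,0],"turn":[0,0,0]},{"hand":0,"xyz":[0.01,-0.03,0],"turn":[0,0,0]},{"hand":0,"xyz":[0.01,-0.03,0],"turn":[0,0,0]},{"hand":0,"xyz":[0.01,-0.03,0],"turn":[0,0,0]},{"hand":0,"xyz":[0,-0.03,0],"turn":[0,0,0]},{"hand":0,"xyz":[0,-0.03,0],"turn":[0,0,0]},{"hand":0,"xyz":[0,-0.03,0],"turn":[0,0,0]},{"hand":0,"xyz":[0,-0.03,0],"turn":[0,0,0]}]' 20
python3 -m creep '[{"hand":0,"xyz":[-0.007,-0.03,0],"turn":[0,0,0]},{"hand":0,"xyz":[-0.007,-0.03,0],"turn":[0,0,0]},{"hand":0,"xyz":[-0.007,-0.03,0],"turn":[0,0,0]},{"hand":0,"xyz":[-0.007,-0.03,0],"turn":[0,0,0]},{"hand":0,"xyz":[-0.007,-0.03,0],"turn":[0,0,0]},{"hand":0,"xyz":[-0.007,-0.03,0],"turn":[0,0,0]},{"hand":0,"xyz":[-0.007,-0.03,0],"turn":[0,0,0]},{"hand":0,"xyz":[-0.006,-0.03,0],"turn":[0,0,0]},{"hand":0,"xyz":[0,-0.02,0],"turn":[0,0,0]},{"hand":0,"xyz":[0,0,0],"turn":[0,0,0]}]' 20
```

```text
time_s: 5.97
position: [0.4318, -0.0528, 0.2689]
ee_rot: [-0.428, 1.57, -0.252]
ft_force: [1.1, -1.4, -0.3]
gripper_width: 0.0879
time_s: 6.8
position: [0.3763, -0.3148, 0.2688]
ee_rot: [-1.701, 1.569, -1.529]
ft_force: [-1.0, 0.2, 0.1]
gripper_width: 0.0882
```

```bash
python3 -m creep '[{"hand":0,"xyz":[0.001,0.002,-0.03],"turn":[0,0,0]},{"hand":0,"xyz":[0,0,-0.03],"turn":[0,0,0]},{"hand":0,"xyz":[0,0,-0.031],"turn":[0,0,0]},{"hand":255,"xyz":[0,0,0],"turn":[0,0,0]},{"hand":255,"xyz":[0,0,0],"turn":[0,0,0]},{"hand":255,"xyz":[0,0,0],"turn":[0,0,0]},{"hand":255,"xyz":[0,0,0],"turn":[0,0,0]},{"hand":255,"xyz":[0,0,0],"turn":[0,0,0]}]' 20
python3 -c "
import numpy as np
a=3.247+.069*np.arange(11);p=.2*np.c_[np.cos(a),np.sin(a)];print(np.diff(p,axis=0).round(4))"
```

```text
time_s: 7.47
position: [0.3789, -0.3101, 0.1798]
ee_rot: [-1.089, 1.567, -0.912]
ft_force: [-0.3, -0.6, 0.4]
gripper_width: 0.0571
[[ 0.0019 -0.0137]
 [ 0.0029 -0.0135]
 [ 0.0038 -0.0133]
 [ 0.0047 -0.013 ]
 [ 0.0056 -0.0126]
 [ 0.0064 -0.0122]
 [ 0.0073 -0.0117]
 [ 0.008  -0.0112]
 [ 0.0088 -0.0106]
 [ 0.0095 -0.01  ]]
```

```bash
python3 -m creep '[{"hand":255,"xyz":[0,0,0],"turn":[0,0,0]},{"hand":255,"xyz":[0,0,0],"turn":[0,0,0]},{"hand":255,"xyz":[0,0,0],"turn":[0,0,0]},{"hand":255,"xyz":[0,0,0],"turn":[0,0,0]},{"hand":255,"xyz":[0,0,0],"turn":[0,0,0]},{"hand":255,"xyz":[0,0,0],"turn":[0,0,0]},{"hand":255,"xyz":[0,0,0],"turn":[0,0,0]},{"hand":255,"xyz":[0,0,0],"turn":[0,0,0]}]' 20
python3 -m creep '[{"hand":255,"xyz":[0.002,-0.0137,0],"turn":[0,0,0.05]},{"hand":255,"xyz":[0.003,-0.0135,0],"turn":[0,0,0.05]},{"hand":255,"xyz":[0.004,-0.0133,0],"turn":[0,0,0.05]},{"hand":255,"xyz":[0.005,-0.013,0],"turn":[0,0,0.05]},{"hand":255,"xyz":[0.0055,-0.0126,0],"turn":[0,0,0.05]},{"hand":255,"xyz":[0.0065,-0.0122,0],"turn":[0,0,0.05]},{"hand":255,"xyz":[0.007,-0.0117,0],"turn":[0,0,0.05]},{"hand":255,"xyz":[0.008,-0.0112,0],"turn":[0,0,0.05]},{"hand":255,"xyz":[0.009,-0.0106,0],"turn":[0,0,0.05]},{"hand":255,"xyz":[0.0095,-0.01,0],"turn":[0,0,0.05]}]' 20
python3 - <<'E'
from h import *
shot("top","t1");print(find("top","lamp_grip"));shot("side","s1");print(find("side","lamp_grip"))
E
```

```text
time_s: 8.13
position: [0.3781, -0.3096, 0.1778]
ee_rot: [-1.252, 1.57, -1.076]
ft_force: [0.0, -2.4, -0.4]
gripper_width: 0.0173
time_s: 8.97
position: [0.4526, -0.4208, 0.1768]
ee_rot: [-3.13, 1.534, -2.493]
ft_force: [0.5, -0.3, 0.4]
gripper_width: 0.0101
[([0.4343, -0.4319, 0.1919], 0.85), ([0.4385, 0.0614, 0.0034], 0.66), ([0.5007, 0.2791, 0.0782], 0.5), ([0.4693, 0.3388, 0.0003], 0.21)]
[([0.4372, -0.4326, 0.1932], 0.69)]
```

View pics/t1.png

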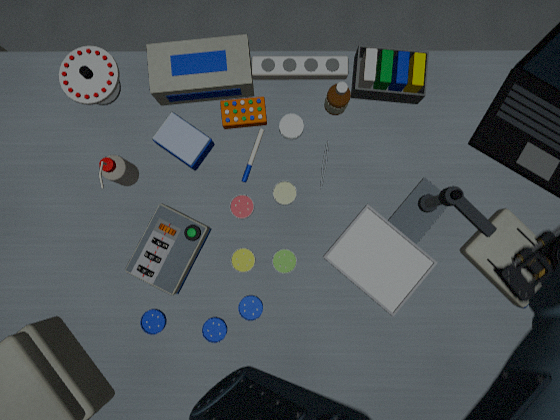

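```bash
python3 -m creep '[{"hand":200,"xyz":[0,0,0.02],"turn":[0,0,0]},{"hand":100,"xyz":[0,0,0.03],"turn":[0,0,0]},{"hand":40,"xyz":[0,0,0.03],"turn":[0,0,0]},{"hand":0,"xyz":[0,0.03,0.01],"turn":[0,0,-0.12]},{"hand":0,"xyz":[0.01,0.03,0],"turn":[0,0,-0.12]},{"hand":0,"xyz":[0.01,0.03,0],"turn":[0,0,-0.12]},{"hand":0,"xyz":[0.01,0.03,0],"turn":[0,0,-0.12]},{"hand":0,"xyz":[0.01,0.03,0],"turn":[0,0,-0.12]},{"hand":0,"xyz":[0.01,0.03,0],"turn":[0,0,-0.12]},{"hand":0,"xyz":[0.01,0.03,0],"turn":[0,0,-0.12]}]' 12
python3 -m creep '[{"hand":0,"xyz":[0.01,0.03,0],"turn":[0,0,-0.12]},{"hand":0,"xyz":[0.01,0.03,0],"turn":[0,0,-0.12]},{"hand":0,"xyz":[0.01,0.03,0],"turn":[0,0,-0.12]},{"hand":0,"xyz":[0.01,0.03,0],"turn":[0,0,-0.12]},{"hand":0,"xyz":[0.01,0.03,0],"turn":[0,0,0]},{"hand":0,"xyz":[0.01,0.03,0],"turn":[0,0,0]},{"hand":0,"xyz":[0.01,0.03,0],"turn":[0,0,0]},{"hand":0,"xyz":[0.01,0.03,-0.01],"turn":[0,0,0]},{"hand":0,"xyz":[0.01,0.02,-0.03],"turn":[0,0,0]},{"hand":0,"xyz":[0,0,-0.03],"turn":[0,0,0]}]'
cat >> h.py <<'E'
from scipy.spatial.transform import Rotation as Ro
def st(tx=None,ty=None,tz=None,jaw=None):
    o=get_obs();R=Ro.from_euler("xyz",o["ee_rot"]).as_matrix();p=o["position"]
    ja=np.arctan2(R[1,1],R[0,1])%np.pi
    print("t",round(o["time_s"],2),"pos",np.round(p,4),"jaw",round(ja,3),"down",R[:,0].round(3),"F",np.round(o["ft_force"],1),"w",round(o["gripper_width"],4),"q6",round(o["q"][5],2))
    if tx is not None: print("need",np.round(np.array([tx,ty,tz])-p,4),"turn",None if jaw is None else round((jaw-ja+np.pi/2)%np.pi-np.pi/2,3))
    return p
E
python3 - <<'E'
from h import *
st(.604,.058,.006,.866)
for c in("top","side"):
    camera(c);print(c,find(c,"dish3"))
E
```

```text
time_s: 10.0
position: [0.5155, -0.2051, 0.267]
ee_rot: [-3.117, 1.538, 2.956]
ft_force: [0.5, 0.9, 0.0]
gripper_width: 0.0649
time_s: 10.83
position: [0.6074, 0.0569, 0.1981]
ee_rot: [3.055, 1.541, 2.375]
ft_force: [-0.3, -0.2, -0.7]
gripper_width: 0.0881
t 10.83 pos [0.6074 0.0569 0.1981] jaw 0.89 down [-0.021  0.021 -1.   ] F [-0.3 -0.2 -0.7] w 0.0881 q6 -1.01
need [-0.0034  0.0011 -0.1921] turn -0.024
top [([0.604, 0.0577, 0.0005], 0.92), ([0.2719, 0.2238, -0.0025], 0.77), ([0.2916, 0.3781, 0.0016], 0.62), ([0.5718, 0.1615, -0.0004], 0.38)]
side [([0.439, 0.0598, -0.0007], 0.8), ([0.3265, 0.142, -0.0003], 0.73), ([0.5745, 0.1672, 0.0049], 0.72), ([0.6099, 0.057, -0.0003], 0.59), ([0.4392, 0.1596, 0.0019], 0.58), ([0.2954, 0.3774, 0.0017], 0.56), ([0.2688, 0.2327, 0.0019], 0.55)]
```

```bash
python3 -m creep '[{"hand":0,"xyz":[-0.001,0.001,-0.035],"turn":[-0.021,-0.021,-0.024]},{"hand":0,"xyz":[-0.001,0,-0.035],"turn":[0,0,0]},{"hand":0,"xyz":[0,0,-0.035],"turn":[0,0,0]},{"hand":0,"xyz":[0,0,-0.035],"turn":[0,0,0]},{"hand":0,"xyz":[0,0,-0.035],"turn":[0,0,0]},{"hand":30,"xyz":[0,0,-0.017],"turn":[0,0,0]},{"hand":150,"xyz":[0,0,0],"turn":[0,0,0]},{"hand":150,"xyz":[0,0,0],"turn":[0,0,0]},{"hand":150,"xyz":[0,0,0],"turn":[0,0,0]},{"hand":150,"xyz":[0,0,0],"turn":[0,0,0]}]' 12
python3 -m creep '[{"hand":150,"xyz":[0,0,0],"turn":[0,0,0]},{"hand":150,"xyz":[0,0,0],"turn":[0,0,0]}]' 12
python3 - <<'E'
from h import *
st(.604,.058,.006,.866)
E
```

```text
time_s: 11.87
position: [0.6067, 0.0533, 0.0083]
ee_rot: [-0.592, 1.569, -1.301]
ft_force: [-0.0, -0.6, 3.3]
gripper_width: 0.0593
time_s: 12.03
position: [0.6067, 0.0533, 0.0083]
ee_rot: [-0.583, 1.568, -1.291]
ft_force: [-0.6, -1.5, 7.8]
gripper_width: 0.0596
t 12.03 pos [0.6067 0.0533 0.0083] jaw 0.863 down [ 0.001 -0.002 -1.   ] F [-0.6 -1.5  7.8] w 0.0596 q6 -0.97
need [-0.0027  0.0047 -0.0023] turn 0.003
```

```bash
python3 -m creep '[{"hand":150,"xyz":[0,0,0.03],"turn":[0,0,0]},{"hand":150,"xyz":[0,0,0.03],"turn":[0,0,0]},{"hand":150,"xyz":[-0.0136,-0.027,0],"turn":[0,0,0]},{"hand":150,"xyz":[-0.0136,-0.027,0],"turn":[0,0,0]},{"hand":150,"xyz":[-0.0136,-0.027,0],"turn":[0,0,0]},{"hand":150,"xyz":[-0.0136,-0.027,0],"turn":[0,0,0]},{"hand":150,"xyz":[-0.0136,-0.027,0],"turn":[0,0,0]},{"hand":150,"xyz":[-0.0136,-0.027,0],"turn":[0,0,0]},{"hand":150,"xyz":[-0.0136,-0.027,0],"turn":[0,0,0]},{"hand":150,"xyz":[-0.0136,-0.027,0],"turn":[0,0,0]}]' 12
python3 -m creep '[{"hand":150,"xyz":[0,0,0],"turn":[0,0,0]}]'
python3 - <<'E'
from h import *
st(.4977,-.1627,.021,.866)
shot("top","t2");print(find("top","dish3"));shot("side","s2")
E
```

```text
time_s: 12.87
position: [0.4952, -0.1635, 0.0665]
ee_rot: [-1.689, 1.567, -2.397]
ft_force: [-0.1, 0.3, -0.2]
gripper_width: 0.0595
time_s: 12.95
position: [0.4944, -0.1663, 0.0665]
ee_rot: [-1.569, 1.566, -2.281]
ft_force: [0.4, -0.5, 1.0]
gripper_width: 0.0594
t 12.95 pos [ 0.4944 -0.1663  0.0665] jaw 0.859 down [-0.003 -0.004 -1.   ] F [ 0.4 -0.5  1. ] w 0.0594 q6 -1.41
need [ 0.0033  0.0036 -0.0455] turn 0.007
[([0.5735, 0.1602, -0.001], 0.92), ([0.2912, 0.3805, 0.0007], 0.81), ([0.3251, 0.1429, 0.002], 0.76), ([0.2707, 0.2233, 0.0], 0.76), ([0.4382, 0.1616, -0.0002], 0.72), ([0.4864, -0.1618, 0.061], 0.7), ([0.4392, 0.06, 0.001], 0.57)]
```

View pics/t2.png

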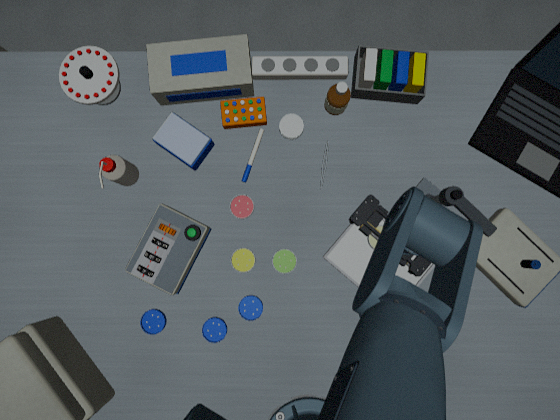

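View pics/s2.png

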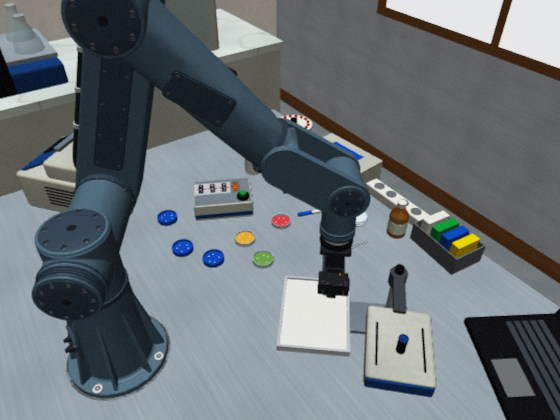

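```bash
python3 -m creep '[{"hand":150,"xyz":[0.006,0,-0.02],"turn":[0,0,0]},{"hand":150,"xyz":[0,0,-0.018],"turn":[0,0,0]},{"hand":150,"xyz":[0,0,-0.007],"turn":[0,0,0]},{"hand":150,"xyz":[0,0,0],"turn":[0,0,0]}]' 12
python3 -m creep '[{"hand":58,"xyz":[0,0,0],"turn":[0,0,0]},{"hand":58,"xyz":[0,0,0],"turn":[0,0,0]},{"hand":58,"xyz":[0,0,0],"turn":[0,0,0]}]' 12
python3 - <<'E'
from h import *
st(.4977,-.1627,.1,.866)
E
```

```text
time_s: 13.43
position: [0.5013, -0.1604, 0.0191]
ee_rot: [-2.412, 1.564, -3.118]
ft_force: [-1.2, 0.4, 0.5]
gripper_width: 0.0593
time_s: 13.68
position: [0.5019, -0.1618, 0.0207]
ee_rot: [-2.011, 1.566, -2.718]
ft_force: [0.8, 0.2, 0.8]
gripper_width: 0.0681
t 13.68 pos [ 0.5019 -0.1618  0.0207] jaw 0.864 down [-0.004 -0.002 -1.   ] F [0.8 0.2 0.8] w 0.0681 q6 -1.4
need [-0.0042 -0.0009  0.0793] turn 0.002
```

```bash
python3 -m creep '[{"hand":58,"xyz":[0,0,0.03],"turn":[0,0,0]},{"hand":0,"xyz":[0,0,0.03],"turn":[0,0,0]},{"hand":0,"xyz":[0.007,0.03,0.02],"turn":[0,0,0]},{"hand":0,"xyz":[0.007,0.033,0],"turn":[0,0,0]},{"hand":0,"xyz":[0.007,0.033,0],"turn":[0,0,0]},{"hand":0,"xyz":[0.007,0.033,0],"turn":[0,0,0]},{"hand":0,"xyz":[0.007,0.033,0],"turn":[0,0,0]},{"hand":0,"xyz":[0.007,0.033,0],"turn":[0,0,0]},{"hand":0,"xyz":[0.007,0.033,0],"turn":[0,0,0]},{"hand":0,"xyz":[0.007,0.033,0],"turn":[0,0,0]}]' 12
python3 -m creep '[{"hand":0,"xyz":[0.007,0.033,0],"turn":[0,0,0]},{"hand":0,"xyz":[0.007,0.033,0],"turn":[0,0,0]},{"hand":0,"xyz":[0,0,0],"turn":[0,0,0]}]'
python3 - <<'E'
from h import *
shot("top","t3");d=find("top","dish1");print(d);d=[x for x in d if abs(x[0][0]-.57)<.06 and abs(x[0][1]-.164)<.06]
camera("side");print(find("side","dish1"))
st(.572,.164,.007,.866)
print(find("side","dish3",boxes_of))
E
```

```text
time_s: 14.52
position: [0.5577, 0.1007, 0.1008]
ee_rot: [-2.075, 1.567, -2.782]
ft_force: [1.0, 0.1, 0.8]
gripper_width: 0.0883
time_s: 14.77
position: [0.5721, 0.1703, 0.1011]
ee_rot: [-2.71, 1.568, 2.87]
ft_force: [-0.9, 0.4, 0.6]
gripper_width: 0.0881
[([0.4407, 0.0598, 0.0026], 0.69), ([0.4976, -0.1572, 0.0139], 0.68), ([0.2902, 0.38, 0.0029], 0.65), ([0.4678, 0.3388, -0.0005], 0.41), ([0.3255, 0.143, 0.0021], 0.4)]
[([0.2699, 0.2304, 0.0006], 0.87), ([0.5017, -0.1604, 0.0155], 0.82), ([0.5718, 0.1657, 0.0023], 0.81), ([0.4436, 0.161, 0.0023], 0.69), ([0.3287, 0.1391, 0.0029], 0.54), ([0.4396, 0.0607, -0.0001], 0.52), ([0.2942, 0.3782, 0.0027], 0.48)]
t 14.97 pos [0.5712 0.1643 0.1002] jaw 0.863 down [-0.005 -0.002 -1.   ] F [-0.6  0.7  0.4] w 0.0881 q6 -0.78
need [ 0.0008 -0.0003 -0.0932] turn 0.003
[([0.5712, 0.1642, 0.0072], 0.8), ([0.4359, 0.1594, 0.0079], 0.76), ([0.4348, 0.0616, 0.0072], 0.74), ([0.2925, 0.3741, 0.0098], 0.7), ([0.4976, -0.1629, 0.0198], 0.65), ([0.2705, 0.2307, 0.0076], 0.51)]
```

View pics/t3.png

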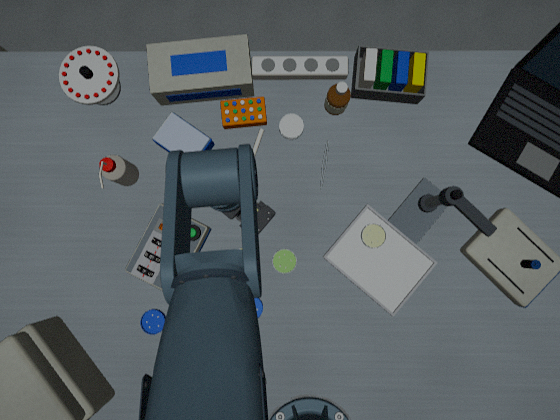

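```bash
python3 -m creep '[{"hand":0,"xyz":[0,0,-0.035],"turn":[0,0,0]},{"hand":0,"xyz":[0,0,-0.035],"turn":[0,0,0]},{"hand":20,"xyz":[0,0,-0.022],"turn":[0,0,0]},{"hand":150,"xyz":[0,0,0],"turn":[0,0,0]},{"hand":150,"xyz":[0,0,0],"turn":[0,0,0]},{"hand":150,"xyz":[0,0,0],"turn":[0,0,0]},{"hand":150,"xyz":[0,0,0],"turn":[0,0,0]},{"hand":150,"xyz":[0,0,0],"turn":[0,0,0]},{"hand":150,"xyz":[0,0,0],"turn":[0,0,0]}]' 15
python3 -m creep '[{"hand":150,"xyz":[0,0,0.03],"turn":[0,0,0]},{"hand":150,"xyz":[0,0,0.03],"turn":[0,0,0]},{"hand":150,"xyz":[-0.01,-0.032,0.02],"turn":[0,0,0]},{"hand":150,"xyz":[-0.01,-0.033,0],"turn":[0,0,0]},{"hand":150,"xyz":[-0.01,-0.033,0],"turn":[0,0,0]},{"hand":150,"xyz":[-0.01,-0.033,0],"turn":[0,0,0]},{"hand":150,"xyz":[-0.01,-0.033,0],"turn":[0,0,0]},{"hand":150,"xyz":[-0.01,-0.033,0],"turn":[0,0,0]},{"hand":150,"xyz":[-0.01,-0.033,0],"turn":[0,0,0]},{"hand":150,"xyz":[-0.01,-0.033,0],"turn":[0,0,0]}]'
python3 -m creep '[{"hand":150,"xyz":[-0.013,-0.033,0],"turn":[0,0,0]},{"hand":150,"xyz":[-0.013,-0.033,0],"turn":[0,0,0]},{"hand":150,"xyz":[-0.013,-0.033,0],"turn":[0,0,0]},{"hand":150,"xyz":[-0.013,-0.033,0],"turn":[0,0,0]},{"hand":150,"xyz":[0,0,0],"turn":[0,0,0]}]'
python3 - <<'E'
from h import *
st(.4381,-.2329,.021,.866)
camera("top");print(find("top","dish1"));
camera("side");print(find("side","dish1"))
E
```

```text
time_s: 15.77
position: [0.573, 0.1649, 0.0101]
ee_rot: [-1.608, 1.569, -2.316]
ft_force: [-1.1, -1.8, 5.8]
gripper_width: 0.0592
time_s: 16.6
position: [0.491, -0.0995, 0.0889]
ee_rot: [-1.901, 1.567, -2.609]
ft_force: [0.9, -0.8, -0.3]
gripper_width: 0.0594
time_s: 17.02
position: [0.4384, -0.2356, 0.0894]
ee_rot: [-1.403, 1.565, -2.116]
ft_force: [0.3, -0.5, -0.2]
gripper_width: 0.0594
t 17.02 pos [ 0.4384 -0.2356  0.0894] jaw 0.859 down [-0.003 -0.005 -1.   ] F [ 0.3 -0.5 -0.2] w 0.0594 q6 -1.58
need [-0.0003  0.0027 -0.0684] turn 0.007
[([0.2911, 0.3813, 0.0056], 0.9), ([0.4964, -0.1551, 0.0138], 0.89), ([0.2714, 0.227, -0.0003], 0.73), ([0.3263, 0.1434, 0.0014], 0.59), ([0.4387, 0.1626, -0.0031], 0.56), ([0.437, -0.2363, 0.0762], 0.47), ([0.7726, 0.0411, -0.0031], 0.38)]
[([0.3263, 0.1433, 0.001], 0.87), ([0.2699, 0.2297, -0.0009], 0.78), ([0.4402, 0.1603, 0.0017], 0.71), ([0.2939, 0.3773, 0.0016], 0.69), ([0.4396, 0.0617, -0.0004], 0.53), ([0.4997, -0.1584, 0.0122], 0.38)]
```

```bash
python3 -m creep '[{"hand":150,"xyz":[0,0.002,-0.03],"turn":[0,0,0]},{"hand":150,"xyz":[0,0,-0.03],"turn":[0,0,0]},{"hand":150,"xyz":[0,0,-0.007],"turn":[0,0,0]},{"hand":150,"xyz":[0,0,0],"turn":[0,0,0]},{"hand":58,"xyz":[0,0,0],"turn":[0,0,0]},{"hand":58,"xyz":[0,0,0],"turn":[0,0,0]},{"hand":58,"xyz":[0,0,0],"turn":[0,0,0]}]'
python3 -m creep '[{"hand":58,"xyz":[0,0,0.03],"turn":[0,0,0]},{"hand":0,"xyz":[0,0.01,0.03],"turn":[0,0,0]},{"hand":0,"xyz":[0,0.033,0.01],"turn":[0,0,0]},{"hand":0,"xyz":[0,0.033,0],"turn":[0,0,0]},{"hand":0,"xyz":[0,0.033,0],"turn":[0,0,0]},{"hand":0,"xyz":[0,0.033,0],"turn":[0,0,0]},{"hand":0,"xyz":[0,0.033,0],"turn":[0,0,0]},{"hand":0,"xyz":[0,0.033,0],"turn":[0,0,0]},{"hand":0,"xyz":[0,0.033,0],"turn":[0,0,0]},{"hand":0,"xyz":[0,0.033,0],"turn":[0,0,0]}]'
python3 -m creep '[{"hand":0,"xyz":[0,0.018,0],"turn":[0,0,0]},{"hand":0,"xyz":[0,0,0],"turn":[0,0,0]}]'
python3 - <<'E'
from h import *
shot("top","t4");print(find("top","dish1"));
camera("side");print(find("side","dish1"))
st(.44,.0605,.009,.866)
E
```

```text
time_s: 17.8
position: [0.4401, -0.2279, 0.0219]
ee_rot: [-1.922, 1.566, -2.629]
ft_force: [-0.3, 0.4, -0.0]
gripper_width: 0.0681
time_s: 18.63
position: [0.4395, 0.0475, 0.092]
ee_rot: [-1.938, 1.567, -2.646]
ft_force: [0.1, -0.3, -0.3]
gripper_width: 0.0879
time_s: 18.8
position: [0.4391, 0.067, 0.0918]
ee_rot: [-2.258, 1.567, -2.962]
ft_force: [1.0, -0.0, -0.4]
gripper_width: 0.0878
[([0.4973, -0.1523, 0.0156], 0.91), ([0.3241, 0.1435, 0.0037], 0.83), ([0.2743, 0.2273, -0.0007], 0.77), ([0.2909, 0.3807, 0.0058], 0.75), ([0.4408, -0.2263, 0.0099], 0.66), ([0.4391, 0.1635, -0.0019], 0.6), ([0.4348, 0.4009, 0.0551], 0.58)]
[([0.4366, 0.1609, 0.0048], 0.76), ([0.5021, -0.1587, 0.0126], 0.7), ([0.4416, -0.2236, 0.0113], 0.68), ([0.327, 0.1406, -0.0004], 0.66), ([0.4396, 0.0608, -0.0005], 0.58), ([0.4304, 0.4033, 0.0528], 0.33)]
t 19.0 pos [0.4397 0.0631 0.0914] jaw 0.863 down [-0.004 -0.002 -1.   ] F [ 0.6 -1.2 -0.8] w 0.0881 q6 -0.99
need [ 0.0003 -0.0026 -0.0824] turn 0.003
```

View pics/t4.png

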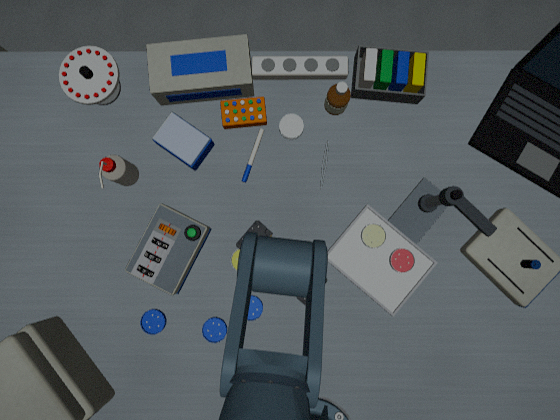

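```bash
python3 -m creep '[{"hand":0,"xyz":[0,-0.002,-0.035],"turn":[0,0,0]},{"hand":0,"xyz":[0,0,-0.035],"turn":[0,0,0]},{"hand":20,"xyz":[0,0,-0.012],"turn":[0,0,0]},{"hand":150,"xyz":[0,0,0],"turn":[0,0,0]},{"hand":150,"xyz":[0,0,0],"turn":[0,0,0]},{"hand":150,"xyz":[0,0,0],"turn":[0,0,0]},{"hand":150,"xyz":[0,0,0],"turn":[0,0,0]},{"hand":150,"xyz":[0,0,0],"turn":[0,0,0]},{"hand":150,"xyz":[0,0,0],"turn":[0,0,0]}]' 15
python3 -m creep '[{"hand":150,"xyz":[0,0,0.03],"turn":[0,0,0]},{"hand":150,"xyz":[0,0,0.03],"turn":[0,0,0]},{"hand":150,"xyz":[0,-0.03,0.02],"turn":[0,0,0]},{"hand":150,"xyz":[0,-0.033,0],"turn":[0,0,0]},{"hand":150,"xyz":[0,-0.033,0],"turn":[0,0,0]},{"hand":150,"xyz":[0,-0.033,0],"turn":[0,0,0]},{"hand":150,"xyz":[0,-0.033,0],"turn":[0,0,0]},{"hand":150,"xyz":[0,-0.014,0],"turn":[0,0,0]},{"hand":150,"xyz":[0,0,0],"turn":[0,0,0]}]'
python3 - <<'E'
from h import *
st(.4429,-.1161,.022,.866)
shot("top","t5");print(find("top","dish1"))
shot("side","s5");print(find("side","dish1"))
E
```

```text
time_s: 19.75
position: [0.4406, 0.0616, 0.0103]
ee_rot: [-1.681, 1.568, -2.389]
ft_force: [-0.3, -1.6, 4.6]
gripper_width: 0.0588
time_s: 20.5
position: [0.4401, -0.1171, 0.09]
ee_rot: [-1.586, 1.567, -2.298]
ft_force: [0.0, -0.5, 0.1]
gripper_width: 0.0591
t 20.5 pos [ 0.4401 -0.1171  0.09  ] jaw 0.86 down [-0.003 -0.003 -1.   ] F [ 0.  -0.5  0.1] w 0.0591 q6 -1.38
need [ 0.0028  0.001  -0.068 ] turn 0.006
[([0.4378, 0.1614, -0.0056], 0.94), ([0.2914, 0.3788, 0.0022], 0.74), ([0.3254, 0.1416, 0.0028], 0.72), ([0.4974, -0.1521, 0.0155], 0.48), ([0.4428, -0.1164, 0.0842], 0.45)]
[([0.4419, -0.2194, 0.0161], 0.91), ([0.5007, -0.1581, 0.0133], 0.9), ([0.2945, 0.3761, 0.0013], 0.82), ([0.2731, 0.2302, -0.0018], 0.81), ([0.3244, 0.1412, 0.0004], 0.54), ([0.4954, 0.37, 0.0557], 0.53), ([0.4394, 0.1602, 0.0025], 0.51)]
```

```bash
python3 -m creep '[{"hand":150,"xyz":[0,0,-0.03],"turn":[0,0,0]},{"hand":150,"xyz":[0,0,-0.03],"turn":[0,0,0]},{"hand":150,"xyz":[0,0,-0.008],"turn":[0,0,0]},{"hand":150,"xyz":[0,0,0],"turn":[0,0,0]},{"hand":58,"xyz":[0,0,0],"turn":[0,0,0]},{"hand":58,"xyz":[0,0,0],"turn":[0,0,0]},{"hand":58,"xyz":[0,0,0],"turn":[0,0,0]}]'
python3 -m creep '[{"hand":58,"xyz":[0,0,0.03],"turn":[0,0,0]},{"hand":0,"xyz":[0,0.01,0.03],"turn":[0,0,0]},{"hand":0,"xyz":[0,0.033,0.01],"turn":[0,0,0]},{"hand":0,"xyz":[0,0.033,0],"turn":[0,0,0]},{"hand":0,"xyz":[0,0.033,0],"turn":[0,0,0]},{"hand":0,"xyz":[0,0.033,0],"turn":[0,0,0]},{"hand":0,"xyz":[0,0.033,0],"turn":[0,0,0]},{"hand":0,"xyz":[0,0.033,0],"turn":[0,0,0]},{"hand":0,"xyz":[0,0.033,0],"turn":[0,0,0]},{"hand":0,"xyz":[0,0.033,0],"turn":[0,0,0]}]'
python3 -m creep '[{"hand":0,"xyz":[0,0.007,0],"turn":[0,0,0]},{"hand":0,"xyz":[0,0,0],"turn":[0,0,0]}]'
python3 - <<'E'
from h import *
shot("top","t6");print(find("top","dish1"));
camera("side");print(find("side","dish1"))
st(.439,.161,.009,.866)
E
```

```text
time_s: 21.28
position: [0.4398, -0.1139, 0.0218]
ee_rot: [-1.979, 1.566, -2.686]
ft_force: [0.0, -0.4, 0.2]
gripper_width: 0.0681
time_s: 22.12
position: [0.4394, 0.1617, 0.092]
ee_rot: [-2.071, 1.567, -2.778]
ft_force: [1.6, 0.6, -0.4]
gripper_width: 0.0885
time_s: 22.28
position: [0.4393, 0.1688, 0.0917]
ee_rot: [-2.128, 1.567, -2.832]
ft_force: [0.7, -0.6, -0.2]
gripper_width: 0.088
[([0.4405, -0.2293, 0.0112], 0.79), ([0.439, -0.1123, 0.0158], 0.75), ([0.4961, -0.1547, 0.014], 0.74), ([0.4337, -0.4344, 0.1935], 0.69), ([0.2742, 0.2295, -0.0025], 0.68), ([0.3257, 0.1419, -0.0026], 0.55), ([0.2881, 0.3811, 0.0015], 0.55)]
[([0.5011, -0.1592, 0.0114], 0.92), ([0.4381, -0.2216, 0.0106], 0.88), ([0.4398, 0.1634, 0.0024], 0.84), ([0.2717, 0.2293, 0.0003], 0.83), ([0.44, -0.1106, 0.0114], 0.76), ([0.326, 0.1422, 0.0033], 0.69), ([0.2936, 0.3774, 0.005], 0.63)]
t 22.48 pos [0.4395 0.1658 0.0912] jaw 0.862 down [-0.005 -0.002 -1.   ] F [-0.  -0.1 -0.1] w 0.0883 q6 -0.75
need [-0.0005 -0.0048 -0.0822] turn 0.004
```

View pics/t6.png

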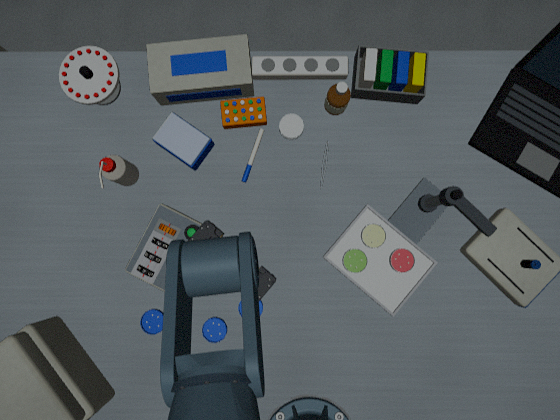

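```bash
python3 -m creep '[{"hand":0,"xyz":[0,-0.004,0],"turn":[0,0,-0.1]},{"hand":0,"xyz":[0,0,0],"turn":[0,0,-0.1]},{"hand":0,"xyz":[0,0,-0.025],"turn":[0,0,-0.1]},{"hand":0,"xyz":[0,0,-0.035],"turn":[0,0,-0.1]},{"hand":20,"xyz":[0,0,-0.022],"turn":[0,0,0]},{"hand":20,"xyz":[0,0,0],"turn":[0,0,0]}]' 15
python3 -m creep '[{"hand":150,"xyz":[0,0,0],"turn":[0,0,0]},{"hand":150,"xyz":[0,0,0],"turn":[0,0,0]},{"hand":150,"xyz":[0,0,0],"turn":[0,0,0]},{"hand":150,"xyz":[0,0,0],"turn":[0,0,0]},{"hand":150,"xyz":[0,0,0],"turn":[0,0,0]},{"hand":150,"xyz":[0,0,0],"turn":[0,0,0]}]' 15
python3 -m creep '[{"hand":150,"xyz":[0,0,0.03],"turn":[0,0,0]},{"hand":150,"xyz":[0,0,0.03],"turn":[0,0,0]},{"hand":150,"xyz":[-0.002,-0.03,0.02],"turn":[0,0,0.1]},{"hand":150,"xyz":[-0.006,-0.034,0],"turn":[0,0,0.1]},{"hand":150,"xyz":[-0.006,-0.034,0],"turn":[0,0,0.1]},{"hand":150,"xyz":[-0.006,-0.034,0],"turn":[0,0,0.1]},{"hand":150,"xyz":[-0.006,-0.034,0],"turn":[0,0,0]},{"hand":150,"xyz":[-0.006,-0.034,0],"turn":[0,0,0]},{"hand":150,"xyz":[-0.006,-0.034,0],"turn":[0,0,0]},{"hand":150,"xyz":[-0.006,-0.034,0],"turn":[0,0,0]}]'
python3 -m creep '[{"hand":150,"xyz":[-0.006,-0.034,0],"turn":[0,0,0]},{"hand":150,"xyz":[-0.006,-0.034,0],"turn":[0,0,0]},{"hand":150,"xyz":[0,-0.013,0],"turn":[0,0,0]},{"hand":150,"xyz":[0,0,0],"turn":[0,0,0]}]'
python3 - <<'E'
from h import *
st(.3833,-.1863,.022,.866)
shot("top","t7");print(find("top","dish1"))
shot("side","s7");print(find("side","dish1"))
E
```

```text
time_s: 22.98
position: [0.4359, 0.161, 0.0053]
ee_rot: [-2.003, 1.558, -3.114]
ft_force: [-1.3, 1.1, 0.3]
gripper_width: 0.0813
time_s: 23.48
position: [0.4409, 0.1629, 0.0107]
ee_rot: [-2.297, 1.569, 2.879]
ft_force: [0.5, -2.1, 7.4]
gripper_width: 0.059
time_s: 24.32
position: [0.3951, -0.1066, 0.0898]
ee_rot: [-1.882, 1.567, -2.589]
ft_force: [0.9, 0.6, -0.3]
gripper_width: 0.0593
time_s: 24.65
position: [0.3838, -0.1889, 0.0899]
ee_rot: [-1.628, 1.566, -2.339]
ft_force: [0.2, 0.3, 0.6]
gripper_width: 0.0593
t 24.65 pos [ 0.3838 -0.1889  0.0899] jaw 0.859 down [-0.003 -0.003 -1.   ] F [0.2 0.3 0.6] w 0.0593 q6 -1.59
need [-0.0005  0.0026 -0.0679] turn 0.007
[([0.44, -0.1122, 0.0165], 0.96), ([0.2903, 0.3817, 0.0033], 0.93), ([0.325, 0.1392, 0.0025], 0.92), ([0.2686, 0.2289, -0.0013], 0.76), ([0.3835, -0.1841, 0.0773], 0.67), ([0.4957, -0.1555, 0.0105], 0.65), ([0.4412, -0.229, 0.01], 0.58), ([0.6511, 0.4546, -0.0023], 0.3)]
[([0.2716, 0.2307, 0.0025], 0.8), ([0.442, -0.2221, 0.012], 0.71), ([0.3283, 0.1415, 0.0026], 0.7), ([0.2938, 0.3759, 0.0026], 0.66), ([0.4999, -0.1604, 0.0128], 0.56)]
```

View pics/s7.png

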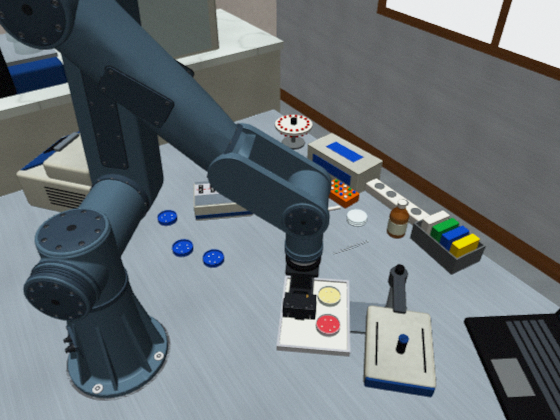

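```bash
python3 -m creep '[{"hand":150,"xyz":[0,0.001,-0.03],"turn":[0,0,0]},{"hand":150,"xyz":[0,0,-0.03],"turn":[0,0,0]},{"hand":150,"xyz":[0,0,-0.008],"turn":[0,0,0]},{"hand":150,"xyz":[0,0,0],"turn":[0,0,0]},{"hand":58,"xyz":[0,0,0],"turn":[0,0,0]},{"hand":58,"xyz":[0,0,0],"turn":[0,0,0]},{"hand":58,"xyz":[0,0,0],"turn":[0,0,0]}]'
python3 -m creep '[{"hand":58,"xyz":[0,0,0.03],"turn":[0,0,0]},{"hand":120,"xyz":[0,0,0.03],"turn":[0,0,0]},{"hand":255,"xyz":[0.004,0.03,0.02],"turn":[0,0,0]},{"hand":255,"xyz":[0.005,0.033,0.005],"turn":[0,0,0]},{"hand":255,"xyz":[0.005,0.033,0.005],"turn":[0,0,0]},{"hand":255,"xyz":[0.005,0.033,0.005],"turn":[0,0,0]},{"hand":255,"xyz":[0.005,0.033,0.005],"turn":[0,0,0]},{"hand":255,"xyz":[0.005,0.033,0],"turn":[0,0,0]},{"hand":255,"xyz":[0.005,0.033,0],"turn":[0,0,0]},{"hand":255,"xyz":[0.005,0.033,0],"turn":[0,0,0]}]'
python3 - <<'E'
from h import *
st()
shot("top","t8");print(find("top","dish1"))
shot("side","s8");print(find("side","dish1"))
def ctrl(p,C=(.469,.335),yaw=1.11):
    d=np.array(p[:2])-C;return [round(float(v),4) for v in (np.cos(yaw)*d[0]+np.sin(yaw)*d[1],-np.sin(yaw)*d[0]+np.cos(yaw)*d[1],p[2])]
for c in("top","side"):
    for l in("controller","start_top","hundreds_mark","tens_mark","units_mark","trim_mark"):print(c,l,[(p,ctrl(p),k) for p,k in find(c,l)[:1]])
E
```

```text
time_s: 25.43
position: [0.384, -0.185, 0.0219]
ee_rot: [-1.895, 1.566, -2.602]
ft_force: [-0.8, 0.9, -0.3]
gripper_width: 0.0681
time_s: 26.27
position: [0.4227, 0.0777, 0.1222]
ee_rot: [-1.873, 1.568, -2.581]
ft_force: [-0.2, -0.8, 0.0]
gripper_width: 0.0103
t 26.27 pos [0.4227 0.0777 0.1222] jaw 0.863 down [-0.003 -0.002 -1.   ] F [-0.2 -0.8  0. ] w 0.0103 q6 -0.96
[([0.4973, -0.1568, 0.0127], 0.96), ([0.273, 0.2297, 0.0003], 0.84), ([0.4413, -0.108, 0.0141], 0.8), ([0.3248, 0.1398, -0.0], 0.8), ([0.2911, 0.3805, 0.0049], 0.79), ([0.3832, -0.1801, 0.0089], 0.7), ([0.4395, -0.2277, 0.0114], 0.62)]
[([0.5026, -0.1611, 0.0121], 0.93), ([0.4387, -0.1083, 0.0155], 0.84), ([0.2713, 0.2312, 0.0013], 0.8), ([0.328, 0.1421, -0.0014], 0.79), ([0.3859, -0.1833, 0.0129], 0.67), ([0.442, -0.2237, 0.0105], 0.64), ([0.2923, 0.3767, 0.0034], 0.5)]
top controller [([0.4674, 0.3394, -0.0015], [0.0032, 0.0034, -0.0015], 0.8)]
top start_top [([0.676, -0.0401, -0.0009], [-0.2439, -0.3522, -0.0009], 0.73)]
top hundreds_mark [([0.4423, -0.1124, 0.0132], [-0.4126, -0.175, 0.0132], 0.61)]
top tens_mark [([0.433, 0.4032, 0.0573], [0.0451, 0.0626, 0.0573], 0.75)]
top units_mark [([0.6779, -0.0406, -0.0019], [-0.2435, -0.3541, -0.0019], 0.51)]
top trim_mark [([0.5174, 0.347, 0.0698], [0.0323, -0.038, 0.0698], 0.45)]
side controller [([0.4684, 0.3375, -0.0017], [0.002, 0.0016, -0.0017], 0.82)]
side start_top []
side hundreds_mark [([0.4277, 0.4044, 0.053], [0.0438, 0.0679, 0.053], 0.43)]
side tens_mark [([0.4458, 0.3643, 0.0217], [0.0159, 0.0338, 0.0217], 0.61)]
side units_mark [([0.4949, 0.3687, 0.0557], [0.0417, -0.0082, 0.0557], 0.51)]
side trim_mark [([0.5168, 0.3394, 0.0726], [0.0252, -0.0409, 0.0726], 0.36)]
```

View pics/t8.png

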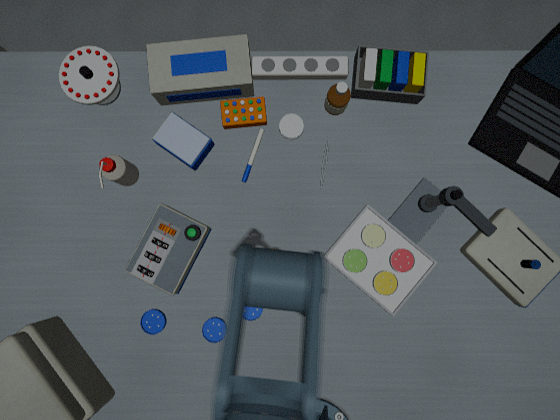

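```bash
python3 -m creep '[{"hand":255,"xyz":[0,0.033,0],"turn":[0,0,0.08]},{"hand":255,"xyz":[0,0.035,0],"turn":[0,0,0.08]},{"hand":255,"xyz":[0,0.035,0],"turn":[0,0,0.08]},{"hand":255,"xyz":[0,0.035,0],"turn":[0,0,0.007]},{"hand":255,"xyz":[0,0.035,0],"turn":[0,0,0]},{"hand":255,"xyz":[0,0.035,0],"turn":[0,0,0]},{"hand":255,"xyz":[0,0.035,0],"turn":[0,0,0]},{"hand":255,"xyz":[0,0.035,-0.01],"turn":[0,0,0]},{"hand":255,"xyz":[0,0.03,-0.02],"turn":[0,0,0]},{"hand":255,"xyz":[0,0,0],"turn":[0,0,0]}]' 20
python3 -m creep '[{"hand":255,"xyz":[0,0,0],"turn":[0,0,0]}]' 20
python3 - <<'E'
from h import *
st(.421,.3877,.08,1.11)
shot("top","t9");b=shot("side","s9")
cv2.imwrite("pics/s9z.png",cv2.resize(b[140:230,160:280],None,fx=6,fy=6,interpolation=cv2.INTER_CUBIC))
E
```

```text
time_s: 27.9
position: [0.42, 0.3872, 0.0872]
ee_rot: [-2.296, 1.562, -2.754]
ft_force: [-1.3, -0.9, -1.0]
gripper_width: 0.0005
time_s: 27.98
position: [0.4208, 0.3845, 0.0891]
ee_rot: [-2.133, 1.562, -2.591]
ft_force: [0.1, -0.6, -0.1]
gripper_width: 0.0005
t 27.98 pos [0.4208 0.3845 0.0891] jaw 1.113 down [-0.007 -0.005 -1.   ] F [ 0.1 -0.6 -0.1] w 0.0005 q6 -0.58
need [ 0.0002  0.0032 -0.0091] turn -0.003
```

View pics/s9z.png

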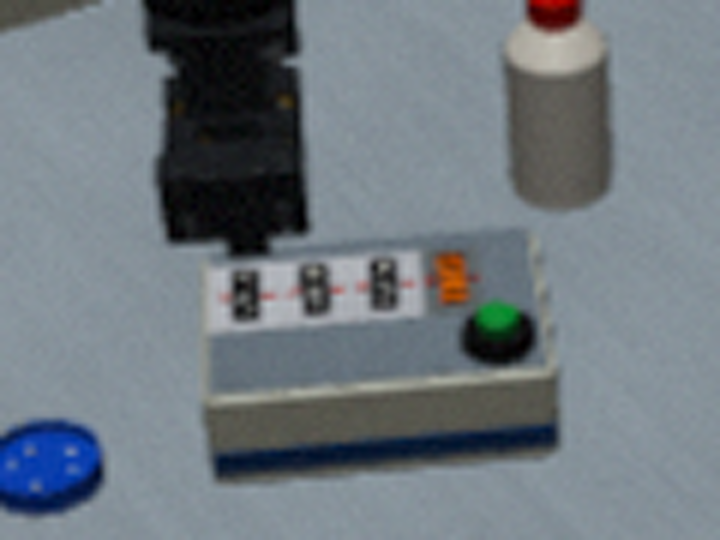

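View pics/t9.png

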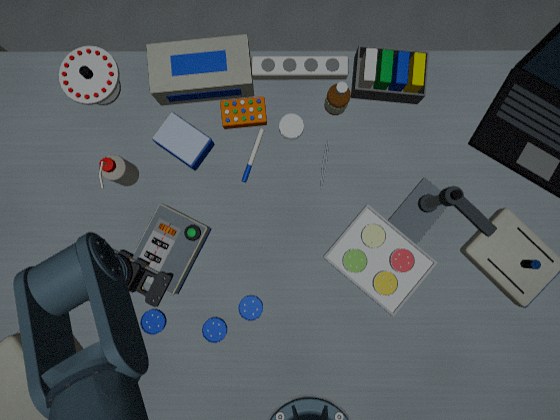

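```bash
python3 -m creep '[{"hand":255,"xyz":[0,0.003,-0.008],"turn":[-0.005,-0.007,0]},{"hand":255,"xyz":[0,0,-0.005],"turn":[0,0,0]},{"hand":255,"xyz":[0,0,0],"turn":[0,0,0]},{"hand":255,"xyz":[0,0,0],"turn":[0,0,0]}]' 20
for i in 1 2 3 4; do python3 -m creep '[{"hand":255,"xyz":[0,0,-0.001],"turn":[0,0,0]},{"hand":255,"xyz":[0,0,0],"turn":[0,0,0]}]' | egrep "pos|force"; done
```

```text
time_s: 28.42
position: [0.4223, 0.3863, 0.078]
ee_rot: [-0.823, 1.563, -1.285]
ft_force: [0.9, -0.0, 0.2]
gripper_width: 0.0006
position: [0.4226, 0.3867, 0.0773]
ft_force: [-0.3, 1.1, 0.5]
position: [0.4224, 0.3869, 0.0761]
ft_force: [0.6, 0.9, 0.1]
position: [0.4223, 0.3869, 0.0749]
ft_force: [-0.4, 0.0, 0.5]
position: [0.4223, 0.3869, 0.0739]
ft_force: [0.2, 0.4, 0.4]
```

```bash
for i in 1 2; do python3 -m creep '[{"hand":255,"xyz":[0,0,-0.001],"turn":[0,0,0]},{"hand":255,"xyz":[0,0,0],"turn":[0,0,0]}]' | egrep "pos|force"; done;  python3 -m creep '[{"hand":255,"xyz":[0,0,-0.0005],"turn":[0,0,0]},{"hand":255,"xyz":[0,0,0],"turn":[0,0,0]}]' | egrep "pos|force"
```

```text
position: [0.4222, 0.3869, 0.0728]
ft_force: [0.3, 0.1, -0.2]
position: [0.4225, 0.3871, 0.0724]
ft_force: [-0.2, -0.1, 2.2]
position: [0.4226, 0.3873, 0.0723]
ft_force: [-1.9, 0.2, 5.5]
```

```bash
python3 -m creep '[{"hand":255,"xyz":[-0.0018,-0.0036,0],"turn":[0,0,0]},{"hand":255,"xyz":[-0.0018,-0.0036,0],"turn":[0,0,0]}]';python3 -m creep '[{"hand":255,"xyz":[-0.0018,-0.0036,0],"turn":[0,0,0]},{"hand":255,"xyz":[-0.0018,-0.0036,0],"turn":[0,0,0]},{"hand":255,"xyz":[0,0,0],"turn":[0,0,0]}]'; python3 -m creep '[{"hand":255,"xyz":[0,0,0.012],"turn":[0,0,0]},{"hand":255,"xyz":[0.0042,0.0084,0.015],"turn":[0,0,0]},{"hand":255,"xyz":[0.012,0.024,0.03],"turn":[0,0,0]},{"hand":255,"xyz":[0.012,0.024,0],"turn":[0,0,0]},{"hand":255,"xyz":[0.012,0.024,0],"turn":[0,0,0]}]'
cat >> h.py <<'E'
def ctrl(p,C=(.4685,.335),yaw=1.11):
    d=np.array(p[:2])-C;return [round(float(v),4) for v in (np.cos(yaw)*d[0]+np.sin(yaw)*d[1],-np.sin(yaw)*d[0]+np.cos(yaw)*d[1],p[2])]
def wheels(tag,n=4):
    im=[]
    for c in("top","side"):
        im.append(np.mean([camera(c).astype(float) for _ in range(n)],0).astype(np.uint8))
        for l in("hundreds_mark","tens_mark","units_mark","trim_mark"):print(c,l,[(ctrl(p),k) for p,k in find(c,l)[:3] if abs(ctrl(p)[0])<.09])
    cv2.imwrite(f"pics/{tag}.png",np.vstack([rect(c,i,(.4666,.3333),1.113,-.012,.048,-.06,.085,.070,5000) for c,i in zip(("top","side"),im)]))
E
python3 -c "
from h import *
st();wheels('w1')"
```

```text
time_s: 29.75
position: [0.4194, 0.3803, 0.0723]
ee_rot: [-0.483, 1.563, -0.944]
ft_force: [0.2, 1.2, 6.6]
gripper_width: 0.0004
time_s: 30.0
position: [0.4152, 0.3719, 0.0722]
ee_rot: [-0.698, 1.562, -1.159]
ft_force: [-1.8, -1.6, 6.4]
gripper_width: 0.0006
time_s: 30.42
position: [0.4569, 0.4543, 0.1316]
ee_rot: [-0.249, 1.563, -0.711]
ft_force: [0.8, 0.2, -0.8]
gripper_width: 0.0003
t 30.42 pos [0.4569 0.4543 0.1316] jaw 1.109 down [ 0.006 -0.005 -1.   ] F [ 0.8  0.2 -0.8] w 0.0003 q6 -0.5
top hundreds_mark [([0.0344, 0.0641, 0.0652], 0.51)]
top tens_mark []
top units_mark [([0.0429, -0.0041, 0.0563], 0.52)]
top trim_mark [([0.0288, -0.0392, 0.0694], 0.42)]
side hundreds_mark [([0.0352, 0.0657, 0.0651], 0.47), ([0.0456, -0.0083, 0.0544], 0.34)]
side tens_mark [([0.0168, 0.0309, 0.0173], 0.38)]
side units_mark [([0.0424, -0.008, 0.0559], 0.5), ([0.0309, 0.0635, 0.0673], 0.4)]
side trim_mark [([0.0241, -0.04, 0.0699], 0.38)]
```

View pics/w1.png

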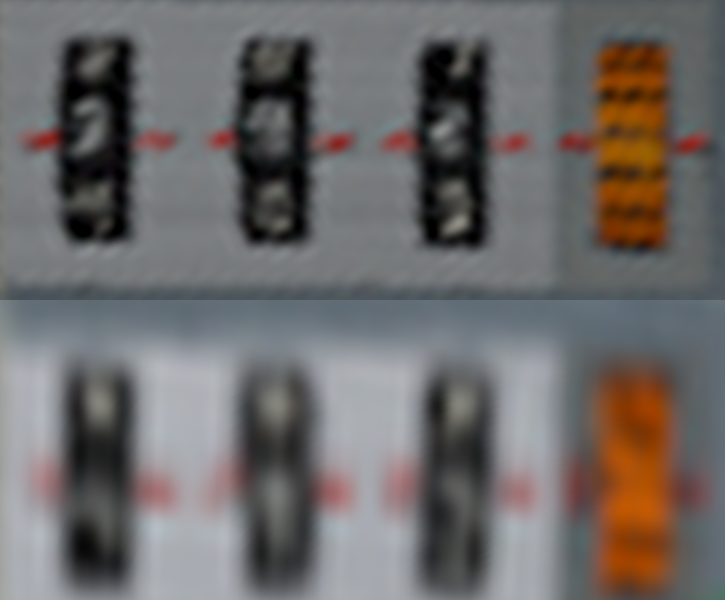

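```bash
python3 -m creep '[{"hand":255,"xyz":[-0.011,-0.022,-0.015],"turn":[0,0,0]},{"hand":255,"xyz":[-0.011,-0.022,-0.015],"turn":[0,0,0]},{"hand":255,"xyz":[-0.011,-0.022,-0.015],"turn":[0,0,0]},{"hand":255,"xyz":[0,0,-0.008],"turn":[0,0,0]},{"hand":255,"xyz":[0,0,-0.004],"turn":[0,0,0]},{"hand":255,"xyz":[0,0,0],"turn":[0,0,0]},{"hand":255,"xyz":[0,0,0],"turn":[0,0,0]}]' | egrep "pos|force"
python3 -m creep '[{"hand":255,"xyz":[-0.0018,-0.0036,0],"turn":[0,0,0]},{"hand":255,"xyz":[-0.0018,-0.0036,0],"turn":[0,0,0]},{"hand":255,"xyz":[-0.0018,-0.0036,0],"turn":[0,0,0]},{"hand":255,"xyz":[-0.0018,-0.0036,0],"turn":[0,0,0]},{"hand":255,"xyz":[0,0,0],"turn":[0,0,0]}]' | egrep "pos|force"
python3 -m creep '[{"hand":255,"xyz":[0,0,0.014],"turn":[0,0,0]},{"hand":255,"xyz":[0.02,-0.001,0],"turn":[0,0,0]},{"hand":255,"xyz":[0.0194,-0.0006,0],"turn":[0,0,0]},{"hand":255,"xyz":[0,0,0],"turn":[0,0,0]}]' | egrep "pos|force"
python3 -m creep '[{"hand":255,"xyz":[0,0,-0.011],"turn":[0,0,0]},{"hand":255,"xyz":[0,0,-0.003],"turn":[0,0,0]},{"hand":255,"xyz":[0,0,0],"turn":[0,0,0]},{"hand":255,"xyz":[0,0,0],"turn":[0,0,0]}]' | egrep "pos|force"
```

```text
position: [0.4231, 0.3879, 0.0724]
ft_force: [-1.5, 0.4, 3.4]
position: [0.4153, 0.372, 0.0723]
ft_force: [-1.3, -0.3, 6.7]
position: [0.4577, 0.3704, 0.0862]
ft_force: [-0.6, -1.0, 0.1]
position: [0.4549, 0.3711, 0.0722]
ft_force: [1.8, -2.9, 9.4]
```

```bash
for i in 1 2 3 4; do python3 -m creep '[{"hand":255,"xyz":[-0.0018,-0.0036,0],"turn":[0,0,0]},{"hand":255,"xyz":[-0.0018,-0.0036,0],"turn":[0,0,0]},{"hand":255,"xyz":[-0.0018,-0.0036,0],"turn":[0,0,0]},{"hand":255,"xyz":[-0.0018,-0.0036,0],"turn":[0,0,0]},{"hand":255,"xyz":[0,0,0],"turn":[0,0,0]},{"hand":255,"xyz":[0,0,0.014],"turn":[0,0,0]},{"hand":255,"xyz":[0.0072,0.0144,0],"turn":[0,0,0]},{"hand":255,"xyz":[0,0,-0.011],"turn":[0,0,0]},{"hand":255,"xyz":[0,0,-0.003],"turn":[0,0,0]},{"hand":255,"xyz":[0,0,0],"turn":[0,0,0]}]' | egrep "pos|force"; done
python3 -m creep '[{"hand":255,"xyz":[-0.0018,-0.0036,0],"turn":[0,0,0]},{"hand":255,"xyz":[-0.0018,-0.0036,0],"turn":[0,0,0]},{"hand":255,"xyz":[-0.0018,-0.0036,0],"turn":[0,0,0]},{"hand":255,"xyz":[-0.0018,-0.0036,0],"turn":[0,0,0]},{"hand":255,"xyz":[0,0,0],"turn":[0,0,0]}]' | egrep "pos|force"
python3 -m creep '[{"hand":255,"xyz":[0,0,0.012],"turn":[0,0,0]},{"hand":255,"xyz":[0.0042,0.0084,0.015],"turn":[0,0,0]},{"hand":255,"xyz":[0.012,0.024,0.03],"turn":[0,0,0]},{"hand":255,"xyz":[0.012,0.024,0],"turn":[0,0,0]},{"hand":255,"xyz":[0.012,0.024,0],"turn":[0,0,0]}]'
python3 -c "
from h import *
st();wheels('w2')"
```

```text
position: [0.4545, 0.3719, 0.0721]
ft_force: [-2.1, 1.2, 15.1]
position: [0.4548, 0.3716, 0.072]
ft_force: [-1.4, 1.8, 17.0]
position: [0.455, 0.3716, 0.0719]
ft_force: [-1.9, 2.1, 19.3]
position: [0.4552, 0.3715, 0.0719]
ft_force: [-1.6, 1.7, 20.8]
position: [0.4476, 0.3563, 0.0719]
ft_force: [-2.0, 1.1, 20.4]
time_s: 37.05
position: [0.4875, 0.4368, 0.1275]
ee_rot: [-0.877, 1.562, -1.338]
ft_force: [-0.1, -0.6, -0.6]
gripper_width: 0.0004
t 37.05 pos [0.4875 0.4368 0.1275] jaw 1.11 down [ 0.002 -0.008 -1.   ] F [-0.1 -0.6 -0.6] w 0.0004 q6 -0.55
top hundreds_mark [([0.0481, -0.0025, 0.057], 0.43), ([0.0186, 0.0625, 0.0691], 0.4)]
top tens_mark [([-0.0384, -0.0618, 0.0802], 0.51), ([0.0184, 0.0319, 0.0715], 0.44)]
top units_mark [([0.0461, -0.0021, 0.0536], 0.55)]
top trim_mark [([0.0289, -0.0396, 0.0719], 0.55)]
side hundreds_mark [([0.019, 0.0643, 0.0717], 0.55)]
side tens_mark [([0.0152, 0.0306, 0.072], 0.42)]
side units_mark [([0.0403, -0.0083, 0.0564], 0.55)]
side trim_mark [([0.0265, -0.04, 0.069], 0.61)]
```

View pics/w2.png

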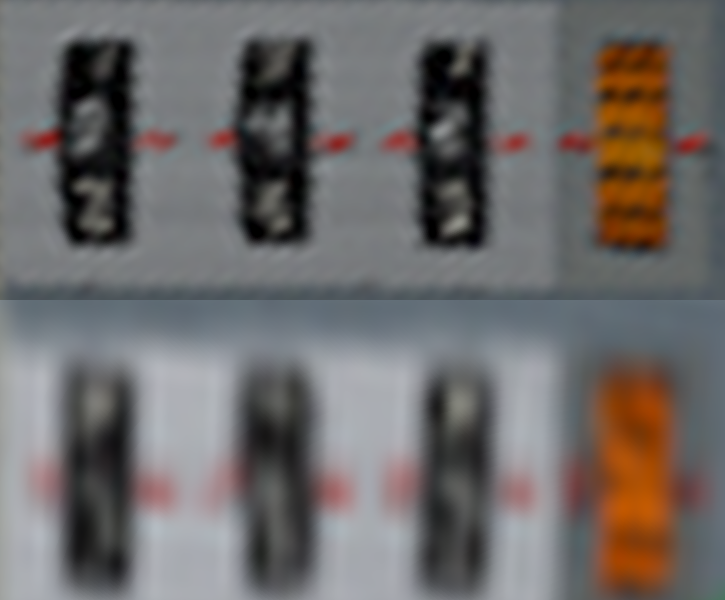

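```bash
python3 -m creep '[{"hand":255,"xyz":[-0.0005,-0.0275,0],"turn":[0,0,0]},{"hand":255,"xyz":[-0.0005,-0.027,-0.015],"turn":[0,0,0]},{"hand":255,"xyz":[-0.0005,-0.027,-0.015],"turn":[0,0,0]},{"hand":255,"xyz":[0,0,-0.014],"turn":[0,0,0]},{"hand":255,"xyz":[0,0,-0.008],"turn":[0,0,0]},{"hand":255,"xyz":[0,0,-0.002],"turn":[0,0,0]},{"hand":255,"xyz":[0,0,0],"turn":[0,0,0]},{"hand":255,"xyz":[0,0,0],"turn":[0,0,0]}]' | egrep "pos|force"
for i in 1 2; do python3 -m creep '[{"hand":255,"xyz":[0,0,-0.0005],"turn":[0,0,0]},{"hand":255,"xyz":[0,0,0],"turn":[0,0,0]}]' | egrep "pos|force"; done
```

```text
position: [0.4865, 0.3564, 0.0752]
ft_force: [0.2, -0.4, 0.1]
position: [0.4865, 0.3562, 0.0748]
ft_force: [-0.8, -0.4, -0.2]
position: [0.4862, 0.3557, 0.0738]
ft_force: [-0.5, -0.3, -0.5]
```

```bash
python3 -m creep '[{"hand":255,"xyz":[0,0,-0.001],"turn":[0,0,0]},{"hand":255,"xyz":[0,0,0],"turn":[0,0,0]}]' | egrep "pos|force";  for i in 1 2; do python3 -m creep '[{"hand":255,"xyz":[0,0,-0.0005],"turn":[0,0,0]},{"hand":255,"xyz":[0,0,0],"turn":[0,0,0]}]' | egrep "pos|force"; done
```

```text
position: [0.486, 0.3555, 0.0725]
ft_force: [-0.6, 0.1, -0.2]
position: [0.4861, 0.3556, 0.0724]
ft_force: [-1.5, 0.3, 3.0]
position: [0.4862, 0.3558, 0.0723]
ft_force: [-2.5, -0.4, 5.9]
```

Contact is about 6 N. I'll roll the units wheel two strokes back.

```bash
python3 -m creep '[{"hand":255,"xyz":[-0.0018,-0.0036,0],"turn":[0,0,0]},{"hand":255,"xyz":[-0.0018,-0.0036,0],"turn":[0,0,0]},{"hand":255,"xyz":[-0.0018,-0.0036,0],"turn":[0,0,0]},{"hand":255,"xyz":[-0.0018,-0.0036,0],"turn":[0,0,0]},{"hand":255,"xyz":[0,0,0],"turn":[0,0,0]},{"hand":255,"xyz":[0,0,0.014],"turn":[0,0,0]},{"hand":255,"xyz":[0.0072,0.0144,0],"turn":[0,0,0]},{"hand":255,"xyz":[0,0,-0.011],"turn":[0,0,0]},{"hand":255,"xyz":[0,0,-0.003],"turn":[0,0,0]},{"hand":255,"xyz":[0,0,0],"turn":[0,0,0]}]' | egrep "pos|force"
python3 -m creep '[{"hand":255,"xyz":[-0.0018,-0.0036,0],"turn":[0,0,0]},{"hand":255,"xyz":[-0.0018,-0.0036,0],"turn":[0,0,0]},{"hand":255,"xyz":[-0.0018,-0.0036,0],"turn":[0,0,0]},{"hand":255,"xyz":[-0.0018,-0.0036,0],"turn":[0,0,0]},{"hand":255,"xyz":[0,0,0],"turn":[0,0,0]}]' | egrep "pos|force"
python3 -m creep '[{"hand":255,"xyz":[0,0,0.02],"turn":[0,0,0]},{"hand":255,"xyz":[0,0,0.03],"turn":[0,0,0]},{"hand":255,"xyz":[-0.01,-0.03,0.02],"turn":[0,0,0]},{"hand":255,"xyz":[-0.01,-0.035,0.02],"turn":[0,0,0]},{"hand":255,"xyz":[-0.01,-0.035,0.02],"turn":[0,0,0]},{"hand":255,"xyz":[-0.01,-0.035,0.01],"turn":[0,0,0]},{"hand":255,"xyz":[-0.01,-0.035,0],"turn":[0,0,0]},{"hand":255,"xyz":[0,-0.035,0],"turn":[0,0,0]},{"hand":255,"xyz":[0,0,0],"turn":[0,0,0]}]'
python3 -c "
from h import *
st();wheels('w3',6)
for c in('top','side'):shot(c,c+'11');print(c,find(c,'dish0'),find(c,'lamp_grip')[:1],find(c,'start_top')[:2])"
```

```text
position: [0.4869, 0.3557, 0.0722]
ft_force: [0.8, 1.1, 10.3]
position: [0.4793, 0.3405, 0.0722]
ft_force: [0.2, 0.4, 10.1]
time_s: 41.35
position: [0.4272, 0.1311, 0.19]
ee_rot: [-1.084, 1.561, -1.549]
ft_force: [-0.1, 0.2, 0.5]
gripper_width: 0.0005
t 41.35 pos [0.4272 0.1311 0.19  ] jaw 1.106 down [ 0.   -0.01 -1.  ] F [-0.1  0.2  0.5] w 0.0005 q6 -1.06
top hundreds_mark [([0.0188, 0.0631, 0.074], 0.62)]
top tens_mark [([0.02, 0.0285, 0.0698], 0.45)]
top units_mark [([0.0228, -0.0033, 0.0722], 0.54)]
top trim_mark [([0.0329, -0.0398, 0.0679], 0.55)]
side hundreds_mark [([0.0189, 0.0688, 0.0715], 0.42)]
side tens_mark [([0.0156, 0.0316, 0.0713], 0.36)]
side units_mark [([0.0201, -0.0081, 0.0734], 0.5)]
side trim_mark []
top [([0.4416, -0.1114, 0.0143], 0.92), ([0.2907, 0.3806, 0.003], 0.77), ([0.274, 0.2266, 0.0001], 0.75), ([0.4411, -0.2264, 0.0098], 0.73), ([0.3845, -0.1829, 0.0091], 0.68), ([0.3259, 0.1454, 0.0003], 0.62), ([0.4997, -0.1567, 0.012], 0.57), ([0.4469, 0.3644, 0.067], 0.57)] [([0.4341, -0.4318, 0.194], 0.93)] [([0.4475, 0.3652, 0.0692], 0.64), ([0.5046, 0.2737, 0.08], 0.62)]
side [([0.4399, -0.2217, 0.0126], 0.98), ([0.4983, -0.1604, 0.0151], 0.95), ([0.3846, -0.1841, 0.0128], 0.86), ([0.4386, -0.1126, 0.0116], 0.85), ([0.2731, 0.2329, 0.0006], 0.77), ([0.4835, 0.3493, 0.0722], 0.65), ([0.3276, 0.1397, -0.0003], 0.64), ([0.2952, 0.3773, 0.0034], 0.56)] [([0.4386, -0.4314, 0.1911], 0.61)] []
```

View pics/w3.png

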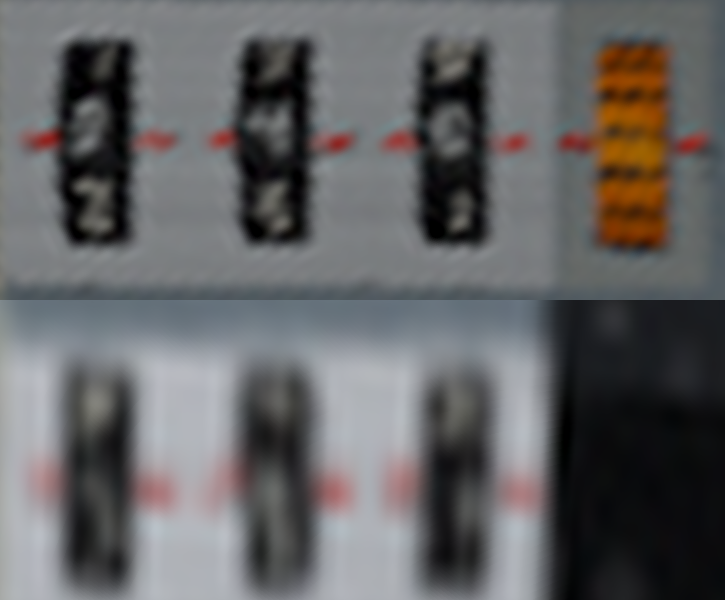

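View pics/top11.png

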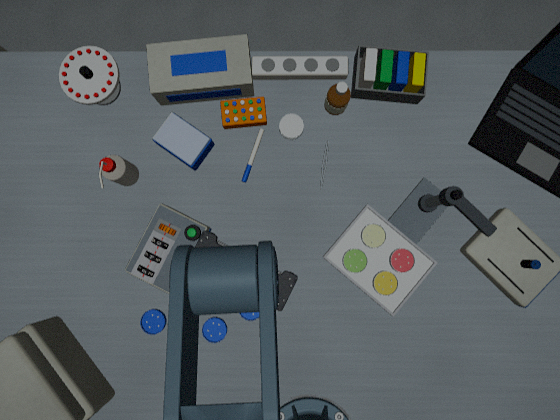

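```bash
python3 -m creep '[{"hand":0,"xyz":[0.003,-0.03,0.025],"turn":[0,0,-0.117]},{"hand":0,"xyz":[0.003,-0.03,0.025],"turn":[0,0,-0.117]},{"hand":0,"xyz":[0.003,-0.03,0.025],"turn":[0,0,-0.117]},{"hand":0,"xyz":[0,-0.035,0],"turn":[0,0,-0.117]},{"hand":0,"xyz":[0,-0.035,0],"turn":[0,0,-0.117]},{"hand":0,"xyz":[0,-0.035,0],"turn":[0,0,-0.117]},{"hand":0,"xyz":[0,-0.035,0],"turn":[0,0,-0.117]},{"hand":0,"xyz":[0,-0.035,0],"turn":[0,0,-0.117]},{"hand":0,"xyz":[0,-0.035,0],"turn":[0,0,-0.117]},{"hand":0,"xyz":[0,-0.035,0],"turn":[0,0,-0.117]}]' 30
python3 -m creep '[{"hand":0,"xyz":[0,-0.035,0],"turn":[0,0,-0.117]},{"hand":0,"xyz":[0,-0.035,0],"turn":[0,0,-0.117]},{"hand":0,"xyz":[0,-0.035,0],"turn":[0,0,-0.117]},{"hand":0,"xyz":[0,-0.035,0],"turn":[0,0,-0.117]},{"hand":0,"xyz":[0,-0.035,0],"turn":[0,0,-0.117]},{"hand":0,"xyz":[0,-0.035,0],"turn":[0,0,-0.117]},{"hand":0,"xyz":[0,-0.018,0],"turn":[0,0,0]},{"hand":0,"xyz":[0,0,0],"turn":[0,0,0]}]' 30
python3 -c "
from h import *
st(.436,-.432,.178,2.37)"
```

```text
time_s: 43.58
position: [0.4375, -0.2007, 0.2667]
ee_rot: [-0.722, 1.563, -2.359]
ft_force: [0.1, 0.9, -0.8]
gripper_width: 0.0648
time_s: 44.25
position: [0.4369, -0.4307, 0.2658]
ee_rot: [-0.69, 1.562, -3.027]
ft_force: [0.2, 0.7, -0.2]
gripper_width: 0.0879
t 44.25 pos [ 0.4369 -0.4307  0.2658] jaw 2.376 down [-0.008 -0.001 -1.   ] F [ 0.2  0.7 -0.2] w 0.0879 q6 -0.2
need [-0.0009 -0.0013 -0.0878] turn -0.006
```

```bash
python3 -m creep '[{"hand":0,"xyz":[0,-0.001,-0.03],"turn":[0,-0.008,0]},{"hand":0,"xyz":[0,0,-0.03],"turn":[0,0,0]},{"hand":0,"xyz":[0,0,-0.027],"turn":[0,0,0]},{"hand":255,"xyz":[0,0,0],"turn":[0,0,0]},{"hand":255,"xyz":[0,0,0],"turn":[0,0,0]},{"hand":255,"xyz":[0,0,0],"turn":[0,0,0]},{"hand":255,"xyz":[0,0,0],"turn":[0,0,0]},{"hand":255,"xyz":[0,0,0],"turn":[0,0,0]},{"hand":255,"xyz":[0,0,0],"turn":[0,0,0]},{"hand":255,"xyz":[0,0,0],"turn":[0,0,0]}]' 30
python3 -m creep '[{"hand":255,"xyz":[0,0,0],"turn":[0,0,0]},{"hand":255,"xyz":[0,0,0],"turn":[0,0,0]},{"hand":255,"xyz":[0,0,0],"turn":[0,0,0]},{"hand":255,"xyz":[0,0,0],"turn":[0,0,0]},{"hand":255,"xyz":[0,0,0],"turn":[0,0,0]},{"hand":255,"xyz":[0,0,0],"turn":[0,0,0]}]' 30
python3 -c "
from h import *
p=st()
for c in('top','side'):camera(c);print(find(c,'lamp_grip')[:1],find(c,'dish0'))
col=np.array([.5776,-.291]);d=p[:2]-col;r=np.hypot(*d);a=np.arctan2(d[1],d[0])%(2*np.pi);print(r,a,a-2.437)
# from a down to 2.437 in 16 steps
t=np.linspace(a,2.437,17);q=r*np.c_[np.cos(t),np.sin(t)];print(np.diff(q,axis=0).round(4).tolist(),t[1]-t[0])"
```

```text
time_s: 45.08
position: [0.4382, -0.4283, 0.1807]
ee_rot: [1.299, 1.569, -1.034]
ft_force: [0.2, -0.4, 0.6]
gripper_width: 0.0433
time_s: 45.58
position: [0.438, -0.4281, 0.1796]
ee_rot: [1.254, 1.57, -1.079]
ft_force: [1.0, -1.1, 0.1]
gripper_width: 0.0174
t 45.58 pos [ 0.438  -0.4281  0.1796] jaw 2.379 down [ 0.    -0.001 -1.   ] F [ 1.  -1.1  0.1] w 0.0174 q6 -0.21
[([0.433, -0.428, 0.1914], 0.82)] [([0.3819, -0.1823, 0.0103], 0.97), ([0.2733, 0.2268, 0.0016], 0.94), ([0.4935, -0.154, 0.0137], 0.9), ([0.4389, -0.2251, 0.0116], 0.81), ([0.2886, 0.3779, 0.001], 0.77), ([0.326, 0.1427, 0.001], 0.63), ([0.4403, -0.1088, 0.0169], 0.57)]
[([0.4375, -0.4315, 0.19], 0.97)] [([0.5032, -0.1598, 0.011], 0.88), ([0.4403, -0.2194, 0.0145], 0.86), ([0.3254, 0.1419, 0.0008], 0.84), ([0.3855, -0.1833, 0.0153], 0.8), ([0.4377, -0.1063, 0.015], 0.74), ([0.2914, 0.3747, 0.0005], 0.49)]
0.1956888028078881 3.917801499227119 1.4808014992271192
[[-0.0121, 0.0135], [-0.0108, 0.0145], [-0.0094, 0.0155], [-0.0079, 0.0163], [-0.0064, 0.0169], [-0.0048, 0.0175], [-0.0031, 0.0178], [-0.0015, 0.018], [0.0002, 0.0181], [0.0019, 0.018], [0.0035, 0.0178], [0.0051, 0.0174], [0.0067, 0.0168], [0.0083, 0.0161], [0.0097, 0.0153], [0.0111, 0.0143]] -0.09255009370169498
```

```bash
python3 -m creep '[{"hand":255,"xyz":[-0.0121,0.0137,0],"turn":[0,0,-0.092]},{"hand":255,"xyz":[-0.011,0.0147,0],"turn":[0,0,-0.092]},{"hand":255,"xyz":[-0.0096,0.0157,0],"turn":[0,0,-0.092]},{"hand":255,"xyz":[-0.008,0.0165,0],"turn":[0,0,-0.092]},{"hand":255,"xyz":[-0.0065,0.0171,0],"turn":[0,0,-0.092]},{"hand":255,"xyz":[-0.0048,0.0177,0],"turn":[0,0,-0.092]},{"hand":255,"xyz":[-0.0031,0.018,0],"turn":[0,0,-0.092]}]' 30
python3 -c "
from h import *
p=st();col=np.array([.5776,-.291]);d=p[:2]-col;r=np.hypot(*d);a=np.arctan2(d[1],d[0])%(2*np.pi);print(r,a,a-2.437)"
python3 -m creep '[{"hand":255,"xyz":[-0.0015,0.0182,0],"turn":[0,0,-0.092]},{"hand":255,"xyz":[0.0002,0.0183,0],"turn":[0,0,-0.092]},{"hand":255,"xyz":[0.0019,0.0182,0],"turn":[0,0,-0.092]},{"hand":255,"xyz":[0.0035,0.018,0],"turn":[0,0,-0.092]},{"hand":255,"xyz":[0.0052,0.0176,0],"turn":[0,0,-0.092]},{"hand":255,"xyz":[0.0068,0.017,0],"turn":[0,0,-0.092]},{"hand":255,"xyz":[0.0083,0.0163,0],"turn":[0,0,-0.092]},{"hand":255,"xyz":[0,0,0],"turn":[0,0,0]}]' 30
python3 -c "
from h import *
p=st();col=np.array([.5776,-.291]);d=p[:2]-col;r=np.hypot(*d);a=np.arctan2(d[1],d[0])%(2*np.pi);print(r,a,a-2.437)
for c in('top','side'):camera(c);print(find(c,'lamp_grip')[:1],find(c,'lamp_centre')[:1])
shot('top','t12')"
```

```text
time_s: 46.47
position: [0.3826, -0.3142, 0.1796]
ee_rot: [2.008, 1.569, -0.974]
ft_force: [5.1, -2.7, -2.9]
gripper_width: 0.017
t 46.47 pos [ 0.3826 -0.3142  0.1796] jaw 1.73 down [ 0.001 -0.001 -1.   ] F [ 5.1 -2.7 -2.9] w 0.017 q6 0.48
0.19636600546992586 3.2599118216561775 0.8229118216561777
time_s: 47.13
position: [0.4092, -0.1894, 0.1796]
ee_rot: [-2.891, 1.567, -0.233]
ft_force: [7.2, -3.9, -7.9]
gripper_width: 0.0167
t 47.13 pos [ 0.4092 -0.1894  0.1796] jaw 1.087 down [ 0.004 -0.001 -1.   ] F [ 7.2 -3.9 -7.9] w 0.0167 q6 1.35
0.19671140544689575 2.598794445662593 0.16179444566259304
[([0.5045, 0.2764, 0.0803], 0.44)] []
[([0.4046, -0.187, 0.1878], 0.62)] [([0.6786, -0.0443, 0.0041], 0.26)]
```

View pics/t12.png

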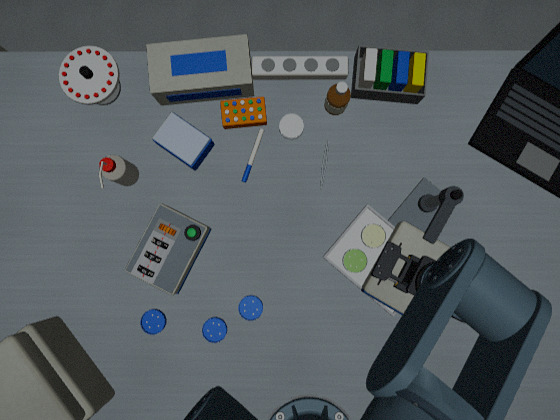

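```bash
python3 -m creep '[{"hand":255,"xyz":[0.0085,0.0134,0],"turn":[0,0,-0.08]},{"hand":255,"xyz":[0.0097,0.0126,0],"turn":[0,0,-0.08]},{"hand":255,"xyz":[0,0,0],"turn":[0,0,0]},{"hand":255,"xyz":[0,0,0],"turn":[0,0,0]},{"hand":255,"xyz":[0,0,0],"turn":[0,0,0]}]' 30
python3 -c "
from h import *
p=st();col=np.array([.5776,-.291]);d=p[:2]-col;r=np.hypot(*d);a=np.arctan2(d[1],d[0])%(2*np.pi);print(r,a,a-2.437)"
python3 -m creep '[{"hand":140,"xyz":[0,0,0],"turn":[0,0,0]},{"hand":140,"xyz":[0,0,0],"turn":[0,0,0]},{"hand":140,"xyz":[0,0,0],"turn":[0,0,0]},{"hand":140,"xyz":[0,0,0],"turn":[0,0,0]},{"hand":140,"xyz":[0,0,0],"turn":[0,0,0]},{"hand":140,"xyz":[0,0,0.03],"turn":[0,0,0]},{"hand":140,"xyz":[0,0,0.03],"turn":[0,0,0]},{"hand":140,"xyz":[0,0.025,0.02],"turn":[0,0,0]},{"hand":140,"xyz":[0,0.03,0],"turn":[0,0,0.1]},{"hand":140,"xyz":[0,0.03,0],"turn":[0,0,0.1]}]' 20
python3 -m creep '[{"hand":255,"xyz":[0,0.034,0],"turn":[0,0,0.05]},{"hand":255,"xyz":[0,0.034,0],"turn":[0,0,0]},{"hand":255,"xyz":[0,0.034,0],"turn":[0,0,0]},{"hand":255,"xyz":[0,0.034,0],"turn":[0,0,0]},{"hand":255,"xyz":[0,0.034,0],"turn":[0,0,0]},{"hand":255,"xyz":[0,0.034,0],"turn":[0,0,0]}]' 20
python3 -c "
from h import *
st()
for c in('top','side'):
  for _ in range(2):camera(c);print(c,find(c,'lamp_grip')[:1],find(c,'lamp_centre')[:1],find(c,'bed_centre')[:1])
a=shot('top','t13');b=shot('side','s13')
cv2.imwrite('pics/t13z.png',cv2.resize(a[170:330,310:510],None,fx=3.7,fy=3.7,interpolation=cv2.INTER_CUBIC))
"
```

```text
time_s: 47.9
position: [0.4262, -0.1653, 0.1796]
ee_rot: [3.11, 1.569, -0.671]
ft_force: [4.3, -2.9, -5.6]
gripper_width: 0.0168
t 47.9 pos [ 0.4262 -0.1653  0.1796] jaw 0.931 down [ 0.002 -0.001 -1.   ] F [ 4.3 -2.9 -5.6] w 0.0168 q6 1.58
0.1967470328749456 2.4485764738563436 0.01157647385634375
time_s: 48.73
position: [0.426, -0.0799, 0.2614]
ee_rot: [3.048, 1.567, -0.53]
ft_force: [0.2, 0.3, -0.7]
gripper_width: 0.0397
time_s: 49.23
position: [0.425, 0.1257, 0.2598]
ee_rot: [2.61, 1.57, -0.921]
ft_force: [0.5, -0.8, -0.1]
gripper_width: 0.0019
t 49.23 pos [0.425  0.1257 0.2598] jaw 1.181 down [ 0. -0. -1.] F [ 0.5 -0.8 -0.1] w 0.0019 q6 1.98
top [([0.4203, -0.1618, 0.1941], 0.67)] [] [([0.4389, -0.1712, 0.0097], 0.67)]
top [([0.5003, -0.154, 0.0154], 0.71)] [] [([0.4406, -0.1736, 0.0085], 0.75)]
side [([0.4241, -0.1608, 0.1929], 0.7)] [([0.442, -0.1739, 0.1308], 0.94)] [([0.4422, -0.1792, 0.0172], 0.96)]
side [([0.4233, -0.1618, 0.1916], 0.68)] [([0.4382, -0.173, 0.1309], 0.69)] [([0.4425, -0.1773, 0.015], 0.66)]
```

View pics/t13z.png

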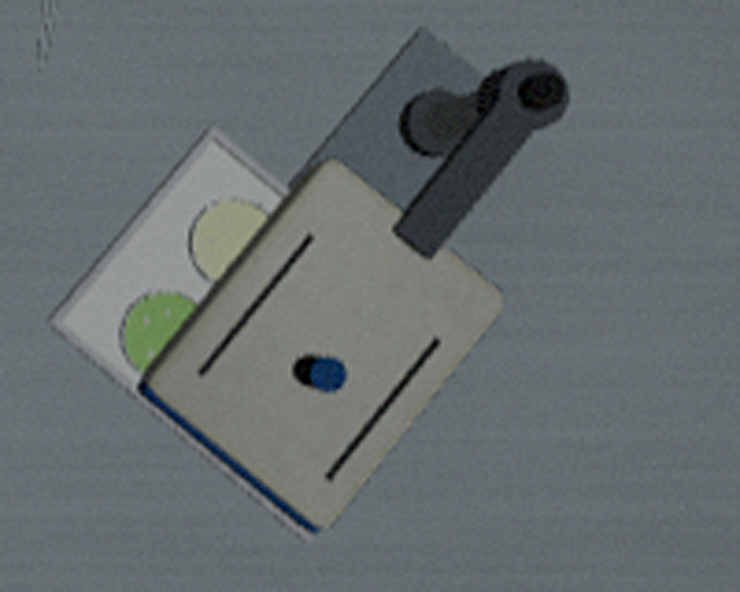

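View pics/s13.png

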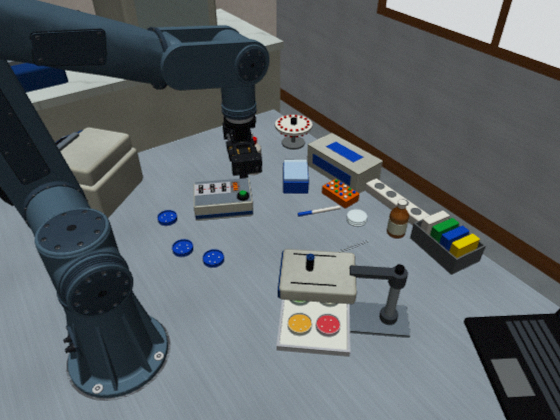

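```bash
python3 -c "
from h import *
def ang(a,b,z):
    f=lambda p:pix2w('top',310+p[0]/3.7,170+p[1]/3.7,z)
    d=f(b)-f(a);return round(np.arctan2(d[1],d[0]),4),np.linalg.norm(d).round(3)
print('slots',ang((200,375),(312,236),.17),ang((328,480),(440,340),.17))
print('hood side',ang((142,385),(328,160),.17),'hood right',ang((325,530),(503,300),.17))
print('hood front',ang((318,530),(142,385),.15))
print('bed left',ang((48,320),(212,126),.018),'bed front',ang((307,541),(48,320),.018),'plate',ang((288,185),(420,27),.003))
f=lambda p,z:pix2w('top',310+p[0]/3.7,170+p[1]/3.7,z)
print('pin',f((327,373),.212),'hub',f((542,90),.197))
"

```

```text
slots (np.float64(-0.6916), np.float64(0.1)) (np.float64(-0.6941), np.float64(0.1))
hood side (np.float64(-0.7026), np.float64(0.164)) hood right (np.float64(-0.6793), np.float64(0.162))
hood front (np.float64(0.879), np.float64(0.127))
bed left (np.float64(-0.7094), np.float64(0.168)) bed front (np.float64(0.8619), np.float64(0.219)) plate (np.float64(-0.7071), np.float64(0.14))
pin [ 0.42330431 -0.16091409  0.212     ] hub [ 0.57568293 -0.28583602  0.197     ]
```

```bash
python3 -m creep '[{"hand":120,"xyz":[0,-0.03,0],"turn":[0,0,-0.083]},{"hand":120,"xyz":[0,-0.034,0],"turn":[0,0,-0.083]},{"hand":120,"xyz":[0,-0.034,0],"turn":[0,0,-0.084]},{"hand":120,"xyz":[0,-0.034,0],"turn":[0,0,0]},{"hand":120,"xyz":[0,-0.034,0],"turn":[0,0,0]},{"hand":120,"xyz":[0,-0.034,0],"turn":[0,0,0]},{"hand":120,"xyz":[0,-0.034,0],"turn":[0,0,0]},{"hand":120,"xyz":[0,-0.034,0],"turn":[0,0,0]},{"hand":120,"xyz":[0,-0.021,0],"turn":[0,0,0]},{"hand":120,"xyz":[0,0,0],"turn":[0,0,0]}]' 20
python3 -m creep '[{"hand":120,"xyz":[0,0,0],"turn":[0,0,0]},{"hand":120,"xyz":[0,0,0],"turn":[0,0,0]}]' 20
python3 -c "
from h import *
st(.4262,-.1645,.1796,.931)"
```

```text
time_s: 50.97
position: [0.4252, -0.1686, 0.2596]
ee_rot: [2.039, 1.569, -1.745]
ft_force: [0.7, -0.8, 0.0]
gripper_width: 0.0465
time_s: 51.13
position: [0.4252, -0.1642, 0.2594]
ee_rot: [-0.141, 1.57, 2.362]
ft_force: [-0.2, -0.2, 0.2]
gripper_width: 0.0467
t 51.13 pos [ 0.4252 -0.1642  0.2594] jaw 0.931 down [-0.001  0.001 -1.   ] F [-0.2 -0.2  0.2] w 0.0467 q6 1.58
need [ 0.001  -0.0003 -0.0798] turn -0.0
```

```bash
python3 -m creep '[{"hand":120,"xyz":[0.001,0,-0.03],"turn":[0,0,0]},{"hand":120,"xyz":[0,0,-0.03],"turn":[0,0,0]},{"hand":120,"xyz":[0,0,-0.02],"turn":[0,0,0]},{"hand":255,"xyz":[0,0,0],"turn":[0,0,0]},{"hand":255,"xyz":[0,0,0],"turn":[0,0,0]},{"hand":255,"xyz":[0,0,0],"turn":[0,0,0]},{"hand":255,"xyz":[0,0,0],"turn":[0,0,0]},{"hand":255,"xyz":[0,0,0],"turn":[0,0,0]},{"hand":255,"xyz":[0,0,0],"turn":[0,0,0]},{"hand":255,"xyz":[0,0,0],"turn":[0,0,0]}]' 20
python3 -c "
from h import *
st(.428,-.163,.1796,.931)"
```

```text
time_s: 51.97
position: [0.4274, -0.1654, 0.1813]
ee_rot: [-3.07, 1.568, -0.567]
ft_force: [-0.3, 0.5, 6.2]
gripper_width: 0.0176
t 51.97 pos [ 0.4274 -0.1654  0.1813] jaw 0.932 down [ 0.002 -0.002 -1.   ] F [-0.3  0.5  6.2] w 0.0176 q6 1.58
need [ 0.0006  0.0024 -0.0017] turn -0.001
```

```bash
python3 -m creep '[{"hand":255,"xyz":[0.001,0.0012,0],"turn":[0,0,0]},{"hand":255,"xyz":[0.0008,0.0012,0],"turn":[0,0,0]},{"hand":255,"xyz":[0,0,0],"turn":[0,0,0]},{"hand":255,"xyz":[0,0,0],"turn":[0,0,0]},{"hand":255,"xyz":[0,0,0],"turn":[0,0,0]}]' 20
python3 -m creep '[{"hand":140,"xyz":[0,0,0],"turn":[0,0,0]},{"hand":140,"xyz":[0,0,0],"turn":[0,0,0]},{"hand":140,"xyz":[0,0,0],"turn":[0,0,0]},{"hand":140,"xyz":[0,0,0],"turn":[0,0,0]},{"hand":140,"xyz":[0,0,0],"turn":[0,0,0]},{"hand":140,"xyz":[0,0,0.03],"turn":[0,0,0]},{"hand":140,"xyz":[0,0,0.03],"turn":[0,0,0]},{"hand":140,"xyz":[0,0.025,0.02],"turn":[0,0,0]},{"hand":140,"xyz":[0,0.03,0],"turn":[0,0,0.1]},{"hand":140,"xyz":[0,0.03,0],"turn":[0,0,0.1]}]' 20
python3 -m creep '[{"hand":255,"xyz":[0,0.034,0],"turn":[0,0,0]},{"hand":255,"xyz":[0,0.034,0],"turn":[0,0,0]},{"hand":255,"xyz":[0,0.034,0],"turn":[0,0,0]},{"hand":255,"xyz":[0,0.034,0],"turn":[0,0,0]},{"hand":255,"xyz":[0,0.034,0],"turn":[0,0,0]},{"hand":255,"xyz":[0,0.034,0],"turn":[0,0,0]}]' 20
python3 -c "
from h import *
st()
for c in('top','side'):
  camera(c);print(c,find(c,'lamp_grip')[:1],find(c,'lamp_centre')[:1],find(c,'start_top')[:2]);print(find(c,'dish0'))
a=np.mean([camera('top').astype(float) for _ in range(5)],0).astype(np.uint8);b=shot('side','s14')
cv2.imwrite('pics/t14z.png',cv2.resize(a[170:330,310:510],None,fx=3.7,fy=3.7,interpolation=cv2.INTER_CUBIC))
"
```

```text
time_s: 52.38
position: [0.4291, -0.1634, 0.1813]
ee_rot: [2.979, 1.568, -0.802]
ft_force: [-1.6, 0.1, 6.1]
gripper_width: 0.0174
time_s: 53.22
position: [0.4289, -0.0774, 0.2612]
ee_rot: [3.059, 1.568, -0.519]
ft_force: [0.3, 0.4, -0.4]
gripper_width: 0.0395
time_s: 53.72
position: [0.4278, 0.1282, 0.2596]
ee_rot: [1.972, 1.571, -1.608]
ft_force: [0.5, -0.2, -0.8]
gripper_width: 0.0019
t 53.72 pos [0.4278 0.1282 0.2596] jaw 1.132 down [-0. -0. -1.] F [ 0.5 -0.2 -0.8] w 0.0019 q6 2.03
top [([0.4234, -0.1581, 0.191], 0.98)] [] [([0.5041, 0.2753, 0.08], 0.4)]
[([0.2744, 0.2266, 0.0], 0.79), ([0.4415, -0.112, 0.0154], 0.69), ([0.4956, -0.1549, 0.0116], 0.64), ([0.2921, 0.382, 0.0032], 0.62)]
side [([0.4235, -0.1617, 0.1913], 0.87)] [([0.4433, -0.172, 0.1323], 0.9)] [([0.5043, 0.2687, 0.081], 0.46)]
[([0.4396, -0.2245, 0.0108], 0.96), ([0.2738, 0.2305, -0.0002], 0.87), ([0.2946, 0.3775, 0.0019], 0.83), ([0.3849, -0.1855, 0.0127], 0.61), ([0.5201, 0.34, 0.0704], 0.6), ([0.328, 0.1416, 0.0009], 0.57), ([0.4402, -0.1108, 0.0115], 0.39), ([0.5009, -0.1614, 0.0145], 0.39)]
```

View pics/t14z.png

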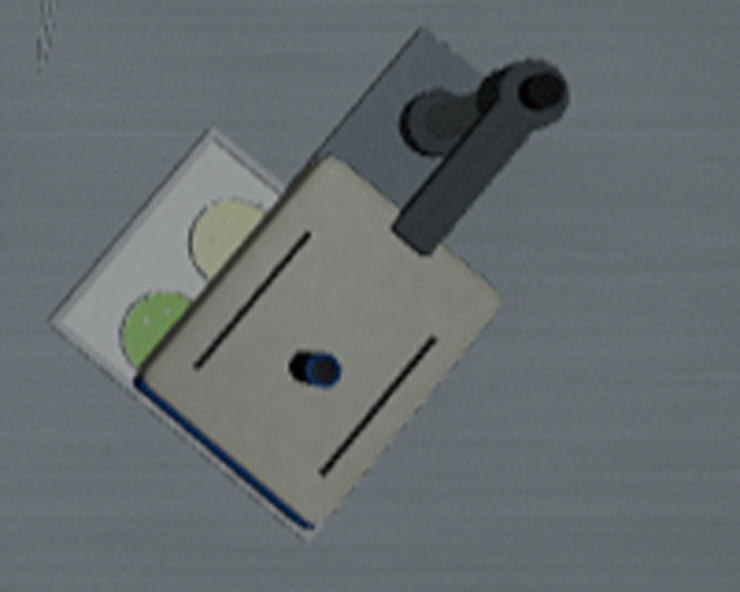

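View pics/s14.png

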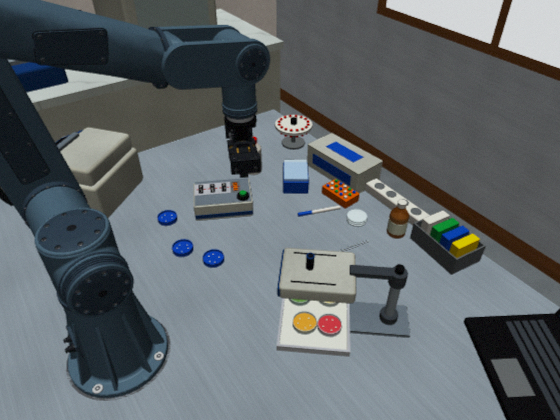

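```bash
python3 -c "
from h import *
def ang(a,b,z):
    f=lambda p:pix2w('top',310+p[0]/3.7,170+p[1]/3.7,z)
    d=f(b)-f(a);return round(np.arctan2(d[1],d[0]),4)
print('slots',ang((195,368),(310,233),.17),ang((320,475),(435,338),.17))
a=cv2.imread('pics/s13.png');b=cv2.imread('pics/s14.png')
cv2.imwrite('pics/cmp.png',np.hstack([cv2.resize(x[240:360,268:368],None,fx=4,fy=4,interpolation=cv2.INTER_CUBIC) for x in(a,b)]))
"
```

```text
slots -0.7182 -0.7168
```

View pics/cmp.png

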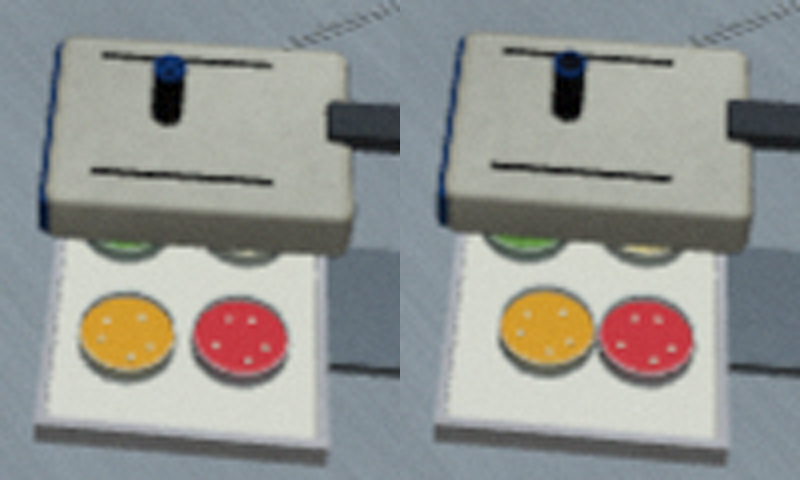

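```bash
python3 -c "
from h import *
print(pix2w('top',120+432/6,200+193/6,.077),'ctrl C+R:',ctrl(pix2w('top',120+432/6,200+193/6,.077)))"
python3 -m creep '[{"hand":255,"xyz":[0.0154,0.0288,-0.02],"turn":[0,0,0]},{"hand":255,"xyz":[0.0154,0.0288,-0.025],"turn":[0,0,0]},{"hand":255,"xyz":[0.0154,0.0288,-0.025],"turn":[0,0,0]},{"hand":255,"xyz":[0.0154,0.0288,-0.025],"turn":[0,0,0]},{"hand":255,"xyz":[0.0154,0.0288,-0.025],"turn":[0,0,0]},{"hand":255,"xyz":[0,0,-0.03],"turn":[0,0,0]},{"hand":255,"xyz":[0,0,-0.01],"turn":[0,0,0]},{"hand":255,"xyz":[0,0,0],"turn":[0,0,0]},{"hand":255,"xyz":[0,0,0],"turn":[0,0,0]}]' 20
python3 -c "
from h import *
st(.504,.2725,.08)
for c in('top','side'):camera(c);print(c,find(c,'lamp_grip')[:1],find(c,'start_top')[:1],find(c,'dish0'))
b=shot('side','s15');cv2.imwrite('pics/s15z.png',cv2.resize(b[140:230,170:290],None,fx=6,fy=6,interpolation=cv2.INTER_CUBIC))
"
```

```text
[0.50467652 0.27211121 0.077     ] ctrl C+R: [-0.0402, -0.0604, 0.077]
time_s: 55.27
position: [0.5048, 0.2699, 0.0997]
ee_rot: [0.859, 1.569, -2.722]
ft_force: [0.2, -0.0, -0.3]
gripper_width: 0.0004
t 55.27 pos [0.5048 0.2699 0.0997] jaw 1.131 down [-0.002 -0.001 -1.   ] F [ 0.2 -0.  -0.3] w 0.0004 q6 2.29
need [-0.0008  0.0026 -0.0197] turn None
top [([0.4246, -0.1596, 0.1921], 0.95)] [] [([0.2725, 0.2261, 0.0009], 0.76), ([0.442, -0.1098, 0.0112], 0.64), ([0.3261, 0.1459, -0.0015], 0.56), ([0.4938, -0.1557, 0.0121], 0.49), ([0.6746, -0.0383, -0.0004], 0.43), ([0.4708, 0.3384, 0.0014], 0.32)]
side [([0.4255, -0.1624, 0.1906], 0.95)] [([0.5085, 0.2677, 0.0823], 0.49)] [([0.2725, 0.2339, 0.0017], 0.77), ([0.3255, 0.1406, 0.0003], 0.71), ([0.295, 0.3753, 0.0036], 0.68), ([0.4441, -0.2224, 0.0135], 0.66), ([0.3937, -0.1886, 0.0143], 0.64), ([0.4409, -0.1127, 0.0103], 0.43), ([0.4979, -0.1602, 0.0135], 0.39), ([0.4416, -0.1712, 0.1296], 0.28)]
```

View pics/s15z.png

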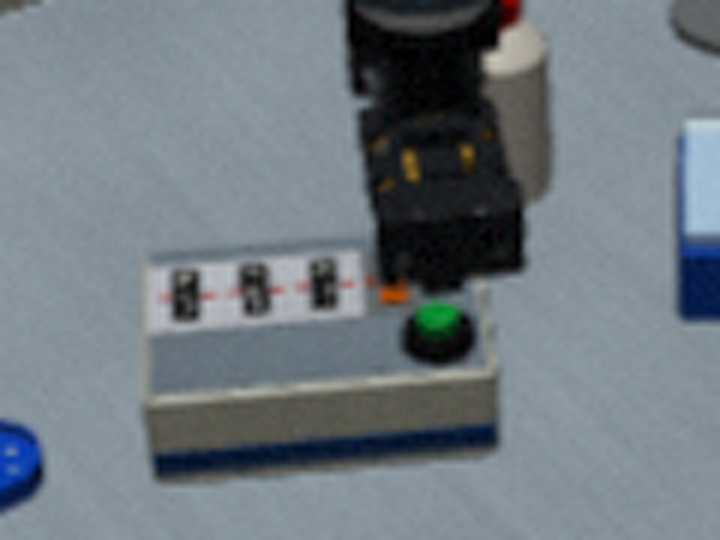

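```bash
python3 -m creep '[{"hand":255,"xyz":[0,0.002,-0.019],"turn":[0,0,0]},{"hand":255,"xyz":[0,0,-0.003],"turn":[0,0,0]},{"hand":255,"xyz":[0,0,-0.002],"turn":[0,0,0]},{"hand":255,"xyz":[0,0,-0.002],"turn":[0,0,0]},{"hand":255,"xyz":[0,0,-0.001],"turn":[0,0,0]},{"hand":255,"xyz":[0,0,0],"turn":[0,0,0]}]' 20
for i in 1 2; do python3 -m creep '[{"hand":255,"xyz":[0,0,-0.001],"turn":[0,0,0]},{"hand":255,"xyz":[0,0,0],"turn":[0,0,0]}]' | egrep "pos|force"; done
```

```text
time_s: 56.22
position: [0.5052, 0.2725, 0.0761]
ee_rot: [1.187, 1.57, -2.393]
ft_force: [-11.4, -4.7, 26.2]
gripper_width: 0.0002
position: [0.5053, 0.2725, 0.0759]
ft_force: [-13.5, -5.5, 30.8]
position: [0.5054, 0.2726, 0.0758]
ft_force: [-16.7, -6.3, 39.0]
```

```bash
python3 -m creep '[{"hand":255,"xyz":[0,0,0.003],"turn":[0,0,0]},{"hand":255,"xyz":[0,0,0],"turn":[0,0,0]}]' | egrep "pos|force"; for i in 1 2 3 4 5 6 7; do python3 -m creep '[{"hand":255,"xyz":[0,0,0.001],"turn":[0,0,0]},{"hand":255,"xyz":[0,0,0],"turn":[0,0,0]}]' | egrep "pos|force"; done
```

```text
position: [0.5056, 0.2726, 0.0762]
ft_force: [-7.3, -1.6, 19.2]
position: [0.5055, 0.2726, 0.0763]
ft_force: [-3.6, -1.3, 11.3]
position: [0.5054, 0.2726, 0.0768]
ft_force: [-0.7, -0.2, 5.4]
position: [0.5054, 0.2726, 0.0773]
ft_force: [-0.0, -0.1, 4.1]
position: [0.5054, 0.2726, 0.0779]
ft_force: [-0.3, 0.5, 4.8]
position: [0.5054, 0.2726, 0.0787]
ft_force: [1.1, 0.9, 3.1]
position: [0.5054, 0.2726, 0.0797]
ft_force: [1.6, 2.7, 2.1]
position: [0.5052, 0.2724, 0.0806]
ft_force: [1.6, 0.7, 2.0]
```

```bash
python3 -m creep '[{"hand":255,"xyz":[0,0,0.01],"turn":[0,0,0]},{"hand":255,"xyz":[0,0,0.03],"turn":[0,0,0]},{"hand":255,"xyz":[-0.02,-0.03,0.03],"turn":[0,0,0]},{"hand":255,"xyz":[-0.02,-0.03,0.03],"turn":[0,0,0]},{"hand":255,"xyz":[-0.02,-0.03,0.03],"turn":[0,0,0]},{"hand":255,"xyz":[-0.02,-0.03,0.02],"turn":[0,0,0]},{"hand":255,"xyz":[-0.01,-0.03,0],"turn":[0,0,0]},{"hand":255,"xyz":[0,0,0],"turn":[0,0,0]},{"hand":255,"xyz":[0,0,0],"turn":[0,0,0]}]'
python3 -c "
from h import *
st();wheels('w4',6)
shot('top','t16');shot('side','s16')
for c in('top','side'):print(c,find(c,'lamp_grip')[:1],find(c,'start_top')[:1],find(c,'dish0'))"
```

```text
time_s: 58.63
position: [0.4214, 0.1314, 0.2211]
ee_rot: [3.006, 1.57, -0.578]
ft_force: [0.3, -0.2, 1.0]
gripper_width: 0.0005
t 58.63 pos [0.4214 0.1314 0.2211] jaw 1.129 down [ 0. -0. -1.] F [ 0.3 -0.2  1. ] w 0.0005 q6 2.05
top hundreds_mark [([0.0214, 0.0625, 0.0696], 0.63)]
top tens_mark [([0.0155, 0.0296, 0.0687], 0.47)]
top units_mark [([0.0224, -0.0034, 0.073], 0.48)]
top trim_mark [([0.0294, -0.0396, 0.0718], 0.42)]
side hundreds_mark [([0.019, 0.0628, 0.0696], 0.53)]
side tens_mark [([0.0136, 0.0306, 0.0723], 0.6)]
side units_mark [([0.0217, 0.0631, 0.0721], 0.38), ([0.0175, -0.0095, 0.072], 0.37)]
side trim_mark []
top [([0.424, -0.1575, 0.192], 0.57)] [([0.5029, 0.2746, 0.0806], 0.4)] [([0.498, -0.1553, 0.0132], 0.81), ([0.4429, -0.1101, 0.0134], 0.76), ([0.2919, 0.3827, 0.004], 0.7), ([0.2732, 0.2276, -0.0032], 0.63)]
side [([0.4252, -0.1615, 0.1922], 0.69)] [([0.5051, 0.2712, 0.0818], 0.61)] [([0.3925, -0.1863, 0.0153], 0.91), ([0.2925, 0.3757, 0.0022], 0.84), ([0.2727, 0.2312, 0.0027], 0.64), ([0.4426, -0.2227, 0.0151], 0.63), ([0.4972, -0.1615, 0.0111], 0.54), ([0.3267, 0.1432, 0.0022], 0.53), ([0.4415, -0.1761, 0.0152], 0.47), ([0.4381, -0.1079, 0.0151], 0.46), ([0.4263, -0.161, 0.1909], 0.22)]
```

View pics/w4.png

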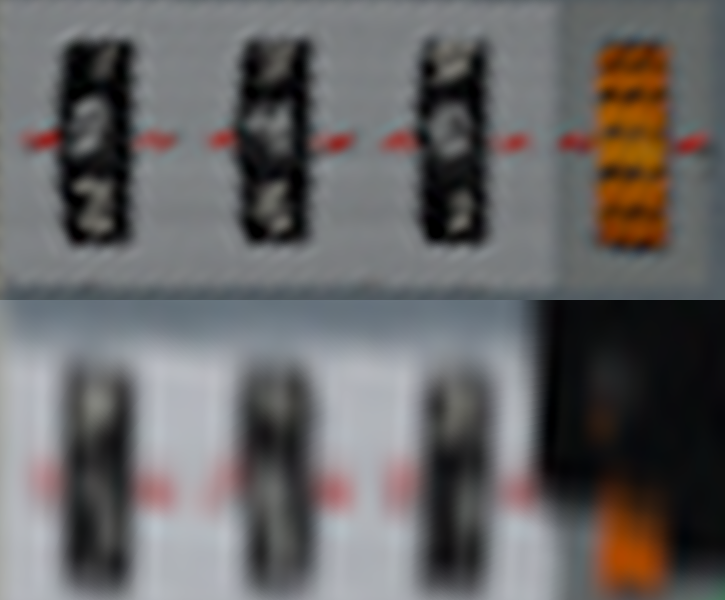

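View pics/t16.png

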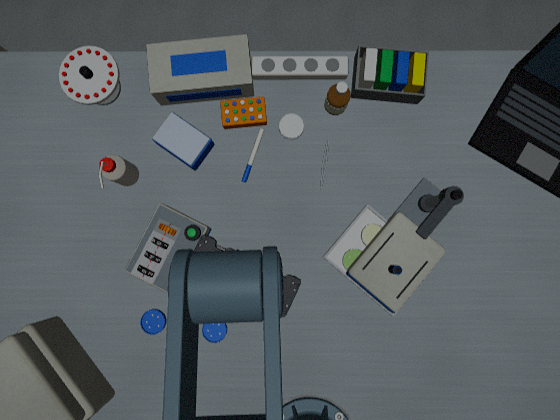

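View pics/s16.png

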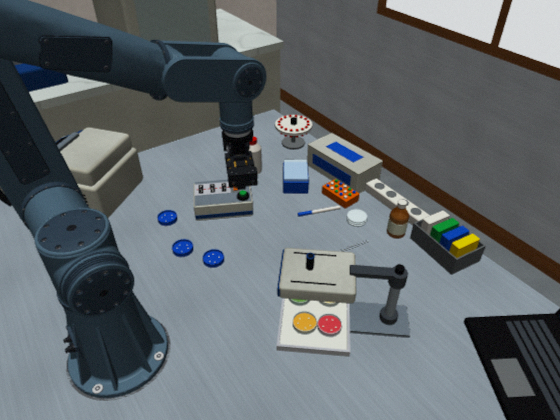

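```bash
python3 -c "
from workcell import *
print(sign_off())"
```

```text
the job is handed in; nothing more can be done
None
```

The UV exposure is set up and started, and the job is handed in at about 59 s of robot time.

- **Dishes:** All four dishes (cream, pink, green, amber) stand on the floor of the exposure bed. The three blue look-alikes were left alone.
- **Lamp:** I swung the hood clear, then back over the bed and corrected it once. The last check put it within about 0.01 rad of square.
- **Thumbwheels:** They read 2-4-0, rolled from what I read as 4-9-2. All three marks were found at the crown. In the pictures the 4 and the 0 are clear. The 2 is blurred and rests mainly on the position of its mark.
- **Start button:** I pressed it to its stop and let it go. Its spring force fell off as the finger lifted. The press reached about 39 N vertical (about 43 N total) at the fingertips, more than needed and close to the 40 N limit that applies to the arm and gripper body. Its top sat near 82 mm, where I had expected 77 mm.

- **Trim wheel:** It looks unchanged in the top view.
- **Amber dish:** It was knocked about 1 cm toward the pink one before I pressed start. Both still look flat, separate and inside the rim.
- **Lamp slip:** The grip slipped off the handle at the end of the first swing, but the lamp had already reached its place.

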